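# Refit a cooker knob and hold it in

### The arm

A 6-joint arm with a two-finger parallel gripper is mounted at the origin on the work surface. World frame = base frame: x ahead of the robot, y to its left, z up, the work surface at z = 0. Lengths are in mm, angles in rad, forces in N, time in s.
With the tool pointing down it reaches from about 350 to 775 mm from the base axis. Payload 7.3 kg.
Tool frame: the origin (TCP) lies at the very end of the fingers, on their centre line; the grasp point (between the pads) lies 19 mm behind it (pinch_z is the distance from the TCP to the grasp point, in mm); z points along the fingers, y is the direction in which the jaws open and shut (so a half turn about z gives the same grasp; the last joint's range is limited). The gripper opens to 92 mm and grips with 3 to 60 N. Pads are 19 mm wide; open, the fingers measure 130 mm over their backs; the gripper's body (75 mm by 190 mm) begins 47 mm behind the grasp point.
Start: joints at [-1.373, 0.342, 1.524, -0, 1.275, -0.146], TCP at [176.983, -494.289, 226.741] pointing down, gripper open.
Joint ranges: [-2.53, 2.53], [-0.77, 2.02], [0.04, 2.7], [-1, 4.14], [0.28, 2.66], [-3.11, 3.11]. Speed limits (rad/s): [2.57, 2.57, 3.14, 3.14, 3.14, 3.14].

### API

Orientations are given as [roll, pitch, yaw] about the fixed x, y, z axes, in that order (R = Rz(yaw) Ry(pitch) Rx(roll)).
In Python, from plant import * gives the robot as it stands.
- The arm moves only by the tool step_arm, never from a script. Its argument "moves" is one flat list of numbers, 7 for each row, row after row: the shift along the tool's x, y, z scaled (see below), then the turn, a rotation vector about the tool's x, y, z scaled (see below), then the closure, from -1 (fully open) to 1 (shut). A call has 1 to 8 rows; each row shifts and turns the pose as measured when the row begins, along the tool's axes as they then stand; what a row does not reach is not made up. The controller multiplies each number of a shift by 2 cm and each number of a turn by 4 degrees. A row lasts 1/12 s, in which the tool goes at most 41.7 mm and 7.16 degrees, less where a joint would pass 70% of its speed; a pose out of reach is approached as far as the arm can. A call with a number of a shift or a turn outside -1 to 1 is refused whole. A call with a gripper value outside its range is refused whole. The fingers move at their own pace and stop on an object; the grip force is fixed at half the most. Time passes only in rows, so rows that do not move let the fingers close. It gives the time, the measured TCP pose, the force and the opening at its end, in the units of the state.
- get_obs(): the state, without advancing time (a new reading comes with each control period).
- capture(name): name is "side" or "top"; returns the picture (384x512x3 uint8, red, green, blue); there is no depth.
- get_calibration(name): a dict with "mtx" (3x3 intrinsics, pixels), "k1" (the pictures are not rectified: a ray, as slopes to the right and down, at radius r is drawn at 1 + k1 r^2 times it, then the intrinsics apply), "eye" and "orientation" of the camera in the world. Camera axes: x right, y down, z forward; pixel columns grow to the right and rows downward; lengths in mm; the calibration is good to about 2 mm. A picture is of the moment at which its call begins. get_calibration takes no time and is no camera call.
- close_job(): hands the job in, once; it reports no verdict.
The state is a dict: "time": time; "joint_positions": joint angles; "dq": joint speeds; "tau": joint torques, N m; "tool_pos": TCP position; "tcp_rot": TCP orientation; "contact_force": force on the tool from outside, world axes, zero at the start; "moment": the same for the moment, N m; "grip_width": finger opening in mm.
Only numpy, scipy, OpenCV 4.12 (cv2) and the standard library are available. Lean on these libraries where they do the work, as an engineer would, in place of code of your own. Each camera call takes 0.05 s, during which the arm holds its last target.

### The job

Lift the small upturned steel pot off the bench cooker's bare control stem and stand it, still upturned, in the middle of the blue ceramic coaster. Then pick up the loose black knob, turn it so that its white pointer points the same way as the white tick beside the stem (flat to flat), push it fully onto the stem and press it all the way in against the spring. Finish while still holding the knob pressed in, pot left on the coaster, and leave everything else on the bench where it is.

Things in the scene. Friction and masses are not known exactly. Their poses are not given: they have to be found in the camera images.
- pot_mid (a point): small steel pot, straight-sided, 56 mm outer diameter, 48 mm tall, wall 2 mm, about 0.11 kg, upturned (open side down) on the cooker's top over the stem. Point at its centre, 24 mm above its lower rim; z up. Grip it anywhere round its side. The stem reaches 24 mm up inside it: lift it straight up 30 mm before moving sideways.
- coaster_top (a point): round blue ceramic coaster fixed on the bench, 100 mm in diameter, 5 mm thick. Point at the centre of its top face.
- knob_mid (a point): loose black knob, oblong 46 (x) x 26 (y) x 36 mm tall, straight sides, 0.12 kg, bore down on the bench. Point at its centre, 18 mm above the underside; z up; +x is where the white pointer line on top points (it runs from the middle to the +x end). Grip across the 26 mm. Bore under the middle: D-shaped, 15.6 mm across, 16 mm deep, its flat 1.8 mm from the axis on the +x side.
- knob_seat (a point): the end (ceiling) of the knob's bore, on the knob's axis, 16 mm above its underside and 2 mm below knob_mid; axes as the knob. It meets the tip of the stem when the knob is fully on.
- stem_tip (a point): centre of the top of the cooker's upright brass D-stem, 14 mm diameter, flat 1 mm from the axis, chamfered top, 24 mm above the cooker's top when out. z up; +x is where the flat faces, as does the white tick on the black disc. It does not turn: knob +x must match stem +x (0.2 rad play). Knob's underside is 8 mm above the cooker's top when fully on, 1 mm when pressed in.
- stem (a joint): how far the stem is pressed down into the cooker: 0 out, 0.007 m fully in (hard stop). A spring pushes it out with about 4 N when out and 9 N when fully in; it springs back when let go.
- cooker: cream single-burner cooker fixed on the bench, 340 (x) x 260 mm (y), origin at the centre of its underside. Flat top 60 mm above the bench; stem on the ledge about 120 mm to the -x side of the centre. Black pan support, up to 94 mm above the bench, centred 50 mm to the +x side, 110 mm in radius.
- tiffin: three-tier stacking steel tiffin with a wire carrying handle, 122 mm wide, 200 mm tall; bystander, leave it alone; origin at the centre of its underside
- lunchbox: aqua plastic lunchbox with a white latch, 132 x 176 x 66 mm; bystander, leave it alone; origin at the centre of its underside
- mug: grey ceramic mug, 82 mm across, 95 mm tall, handle on its +y side; bystander, leave it alone; origin at the centre of its underside
- spatula: red silicone spatula lying flat, 280 mm long, along its x axis; bystander, leave it alone; origin at the middle of its length, on the bench
- snackbox: clear acrylic snack box with lid, 134 x 104 x 61 mm; bystander, leave it alone; origin at the centre of its underside
- pot: the same small steel pot: origin at the centre of its lower rim; z up
- knob: the same loose knob: origin at the centre of its underside; axes as knob_mid
Mind the look-alikes: they are no part of the job. What is shaped like the knob but purple is not meant. What is meant by the pot is not red, and is the larger of those in its own colour.

How it is judged (in metres and radians):
On the way, in this order (a step that is already met when the one before it is completed fails the run):
1. the pot stands upturned on the coaster, let go (horizontal distance between pot_mid and coaster_top below 0.028 m and z of pot_mid in the frame of coaster_top below 0.029 m and angle between pot_mid's own z axis and vertical below 0.1 rad and contact force between the fingers and pot below 0.1 N), for 0.2 s.
2. the knob is off the bench in the fingers (height (world z) of knob_mid above 0.04 m and contact force between the fingers and knob above 0.5 N), for 0.1 s.
3. the knob is fully on the stem, flat to flat (z of knob_seat in the frame of stem_tip below 0.003 m and horizontal distance between knob_seat and stem_tip below 0.003 m and angle between the x axis of knob_mid and the x axis of stem_tip, either way round below 0.3 rad), for 0.1 s.
At the end, for the whole second after the job is handed in: Robot bears on the knob (over 1 N), stem over 5 of its 7 mm in; knob fully on (bore end within 3 mm of the tip, axes within 3 mm, turned within 0.3 rad of the flat); pot upturned, at rest on the coaster within 28 mm of its centre and 0.1 rad of upright (all of step 3 and value of joint stem above 0.005 m and contact force between any of the fingers, the arm and knob above 1 N and horizontal distance between pot_mid and coaster_top below 0.028 m and z of pot_mid in the frame of coaster_top below 0.029 m and angle between pot_mid's own z axis and vertical below 0.1 rad and linear speed of pot below 0.02 m/s); the arm keeps its last pose, push and grip.
It fails at once if the tiffin is moved by more than 30 mm (distance of tiffin from where it was at the start of the episode above 0.03 m).
It fails at once if the lunchbox is moved by more than 30 mm (distance of lunchbox from where it was at the start of the episode above 0.03 m).
It fails at once if the mug is moved by more than 30 mm (distance of mug from where it was at the start of the episode above 0.03 m).
It fails at once if the spatula is moved by more than 30 mm (distance of spatula from where it was at the start of the episode above 0.03 m).
It fails at once if the snackbox is moved by more than 30 mm (distance of snackbox from where it was at the start of the episode above 0.03 m).
It also fails if it takes over 58 s, if anything falls off the work surface, if the arm or the gripper's body presses on something with over 40 N, if the wrist force passes 120 N, or if a joint passes its speed limit or range.

## Working session

There is one attempt and no reset: what is moved stays moved. The work goes in short steps, Python scripts to look and compute and a tool call to move; the robot and the scene stay as the last step left them, time stands still between calls to the robot, and variables do not carry over. Pictures are saved under pics/ and viewed, and the job is handed in when it is done.

Besides the shell and the picture viewer there is one more tool, called after "Request:" by a JSON object that holds its "api" and its "payload". step_arm: Moves the arm, as the interface text tells. Shifts and turns lie within -1 to 1; 1 stands for 2 cm of shift or 4 degrees of turn. Its arguments: {"type":"object","properties":{"moves":{"type":"array"}},"required":["moves"]}

```bash
mkdir -p pics; ls; python3 - <<'E'
from plant import *
import cv2
for n in ("side","top"):
    im=capture(n); cv2.imwrite(f"pics/{n}0.png",im[:,:,::-1]); print(n,get_calibration(n))
print(get_obs())
E
```

```text
pics
side {'mtx': array([[360.73229269,   0.        , 257.91405947],
       [  0.        , 360.73229269, 193.25561642],
       [  0.        ,   0.        ,   1.        ]]), 'k1': 0.023597746717817832, 'eye': array([268.29503746, 971.67041619, 711.37263647]), 'orientation': array([-2.12421082e+00, -1.83020703e-03, -2.90066618e+00])}
top {'mtx': array([[408.02584412,   0.        , 254.63022736],
       [  0.        , 408.02584412, 192.74375186],
       [  0.        ,   0.        ,   1.        ]]), 'k1': -0.021110686890359553, 'eye': array([ 294.61802903,  -14.46747147, 1677.82475121]), 'orientation': array([-3.01365558, -0.02045881, -1.5831962 ])}
{'time': 0.1, 'joint_positions': array([-1.37297856e+00,  3.42633024e-01,  1.52492220e+00, -3.16931350e-05,
        1.27538242e+00, -1.46015125e-01]), 'dq': array([ 9.59801351e-04, -2.89152982e-03, -7.78793045e-04, -4.48913568e-05,
        4.33203519e-05,  1.12655919e-04]), 'tau': array([ 1.67456783e-03, -4.32005739e+01, -2.44694030e+01,  7.18666962e-02,
        5.26275916e-02, -5.12166002e-05]), 'tool_pos': array([ 176.90935673, -493.9134642 ,  226.12460025]), 'tcp_rot': array([-3.14025757e+00, -1.65705907e-04,  3.43842032e-01]), 'contact_force': array([ 0.7467134 , -1.43534866,  0.52159157]), 'moment': array([ 0.02867825, -0.05141068, -0.03364793]), 'grip_width': 91.93395112050558}
```

View pics/side0.png

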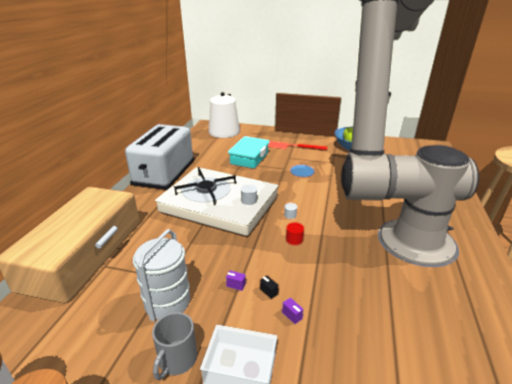

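View pics/top0.png

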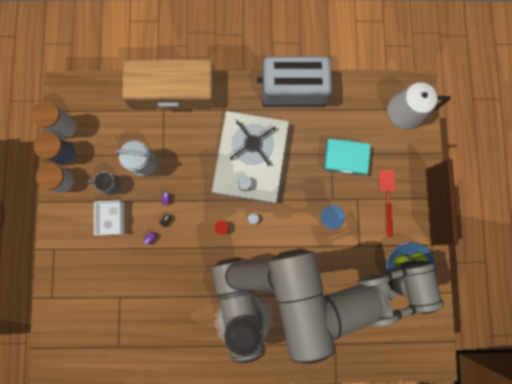

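Side picture: the pot is at about (249,194), the coaster at (302,171) and the black knob at (269,287). In the top picture the pot is at about (245,183), the coaster at (332,217) and the knob at (166,220). I'll zoom in next.

```bash
cat > h.py <<'E'
import numpy as np, cv2
from scipy.spatial.transform import Rotation as R
from plant import *
def cam(n):
    c=get_calibration(n); return c, R.from_euler('xyz',c['orientation']).as_matrix()
def proj(n,P):
    c,M=cam(n); p=(np.atleast_2d(P)-c['eye'])@M; s=p[:,:2]/p[:,2:]
    s=s*(1+c['k1']*(s**2).sum(1,keepdims=True)); K=c['mtx']
    return s*[K[0,0],K[1,1]]+[K[0,2],K[1,2]]
def ray(n,uv):
    c,M=cam(n); K=c['mtx']; d=np.array([(uv[0]-K[0,2])/K[0,0],(uv[1]-K[1,2])/K[1,1]]); s=d.copy()
    for _ in range(20): s=d/(1+c['k1']*(s@s))
    return c['eye'], M@np.array([s[0],s[1],1.])
def atz(n,uv,z):
    e,d=ray(n,uv); return e+d*(z-e[2])/d[2]
def crop(im,x,y,w,h,f,name):
    cv2.imwrite(name,cv2.resize(im[y:y+h,x:x+w,::-1],None,fx=f,fy=f,interpolation=cv2.INTER_CUBIC))
E
python3 - <<'E'
from h import *
s=cv2.imread('pics/side0.png')[:,:,::-1];t=cv2.imread('pics/top0.png')[:,:,::-1]
crop(t,140,180,60,70,8,'pics/tk.png');crop(s,215,255,100,75,8,'pics/sk.png')
crop(t,205,110,100,100,6,'pics/tp.png');crop(s,150,155,180,100,4,'pics/sp.png')
print(atz('side',(269,287),18),atz('top',(166,220),36))
print(atz('side',(249,194),84),atz('top',(245,183),108))
print(atz('side',(302,171),5),atz('top',(332,217),5))
E
```

```text
[397.74721278 320.00054537  18.        ] [398.72161618 306.13460963  36.        ]
[536.8857234  -3.1151463  84.       ] [534.7671359  -12.09654839 108.        ]
[ 404.59390451 -353.21517374    5.        ] [ 405.48508291 -369.12126665    5.        ]
```

View pics/tk.png

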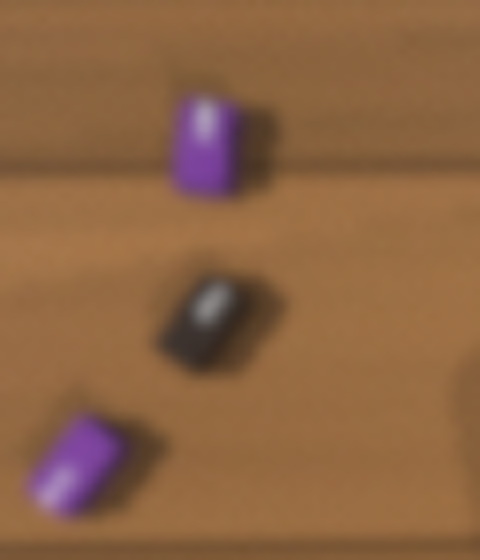

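View pics/sk.png

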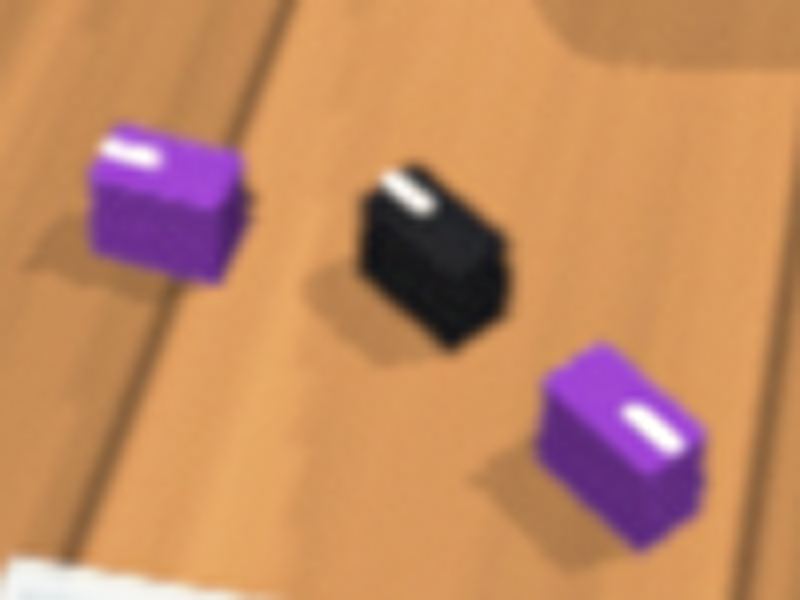

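View pics/tp.png

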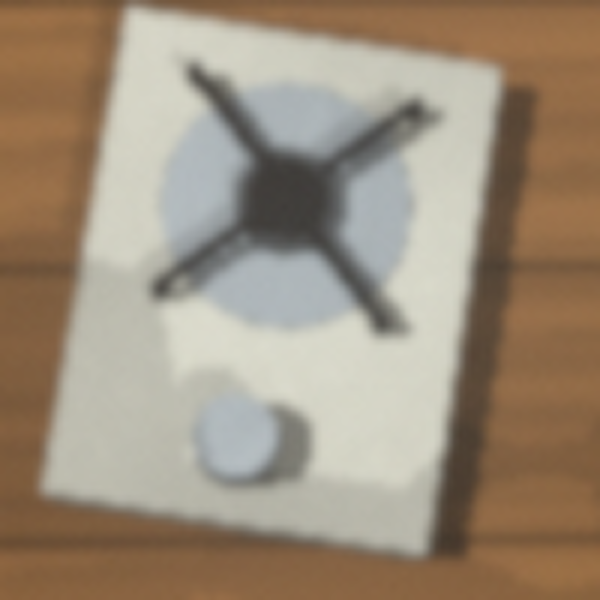

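View pics/sp.png

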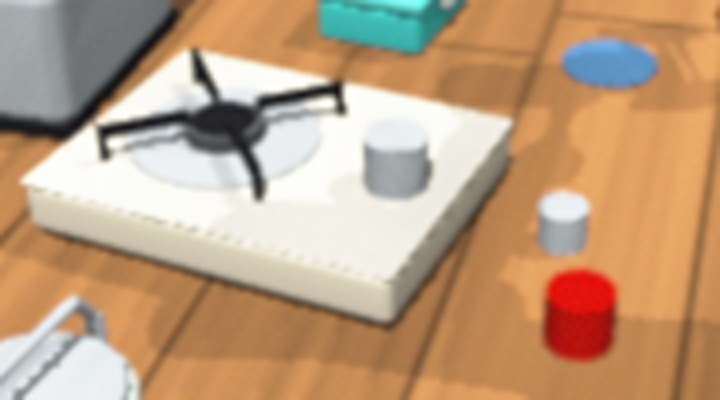

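```bash
python3 - <<'E'
from h import *
s=cv2.imread('pics/side0.png')[:,:,::-1];t=cv2.imread('pics/top0.png')[:,:,::-1]
for n,im,c in(('side',s,(302,171)),('top',t,(332,217))):
    a=im.astype(int); m=((a[...,2]-a[...,0])>40).astype(np.uint8)
    k,l,st,ce=cv2.connectedComponentsWithStats(m)
    for i in range(1,k):
        if st[i,4]>30: print(n,st[i],ce[i],atz(n,ce[i],5))
crop(t,310,195,45,45,10,'pics/tc.png')
# cooker corners
for q in((125,5),(502,68),(430,555),(42,494)): print('top',atz('top',(205+q[0]/6,110+q[1]/6),60))
for q in((23,182),(193,48),(512,122),(390,283)): print('side',atz('side',(150+q[0]/4,155+q[1]/4),60))
E
```

```text
side [335 128  16  21 130] [341.74615385 137.06153846] [ 262.04050467 -756.19745479    5.        ]
side [229 137  40  31 844] [247.28317536 151.6978673 ] [ 673.41478806 -478.66140829    5.        ]
side [291 165  23  11 200] [301.895 170.295] [ 405.87019811 -359.27447561    5.        ]
side [227 273  17   8  81] [236.48148148 276.67901235] [493.61398885 292.43099866   5.        ]
side [284 299  18  15 107] [291.4953271  305.53271028] [333.12772078 354.19472351   5.        ]
top [ 325  139   45   35 1312] [347.14253049 156.1089939 ] [ 661.02884491 -442.64863057    5.        ]
top [322 206  22  22 386] [332.34715026 216.6373057 ] [ 406.96456309 -370.61478063    5.        ]
top [395 243  34  12 253] [410.95256917 248.80237154] [ 270.92595538 -690.88259       5.        ]
top [842.27897968  63.805859    60.        ]
top [ 796.24423404 -193.42281591   60.        ]
top [ 462.23753048 -137.62411529   60.        ]
top [505.66551007 120.0102855   60.        ]
side [836.7506224   73.78886453  60.        ]
side [ 790.18017662 -185.09218696   60.        ]
side [ 461.84798749 -120.76121336   60.        ]
side [504.77618222 135.02179261  60.        ]
```

View pics/tc.png

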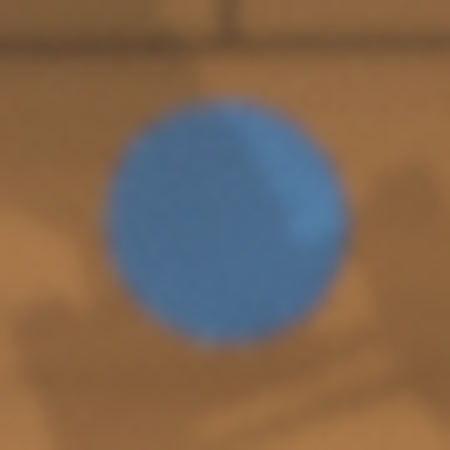

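```bash
python3 - <<'E'
from h import *
s=cv2.imread('pics/side0.png')[:,:,::-1];t=cv2.imread('pics/top0.png')[:,:,::-1]
T=[176.9,-493.9,226.1]
for n in('side','top'): print(n,proj(n,[T,[0,0,0],[0,0,20]]))
crop(t,180,230,280,140,2.8,'pics/tr.png');crop(s,320,110,170,170,3.5,'pics/sr.png')
E
```

```text
side [[367.30346676 112.48854679]
 [416.48224274 239.63815672]
 [417.99389676 234.53096319]]
top [[382.49426997 277.01870164]
 [243.32707738 319.55265576]
 [243.29157231 320.46788945]]
```

View pics/tr.png

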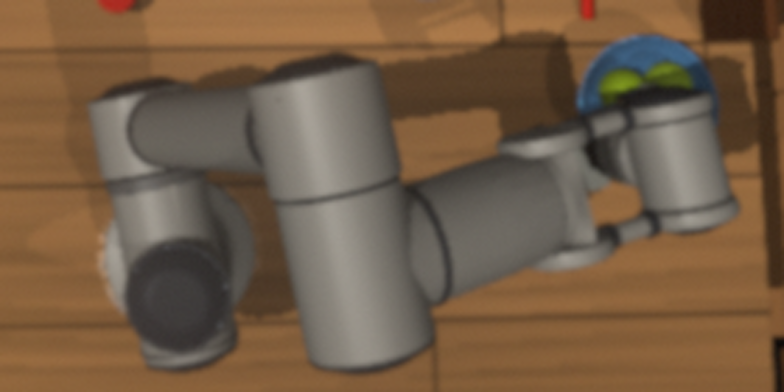

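View pics/sr.png

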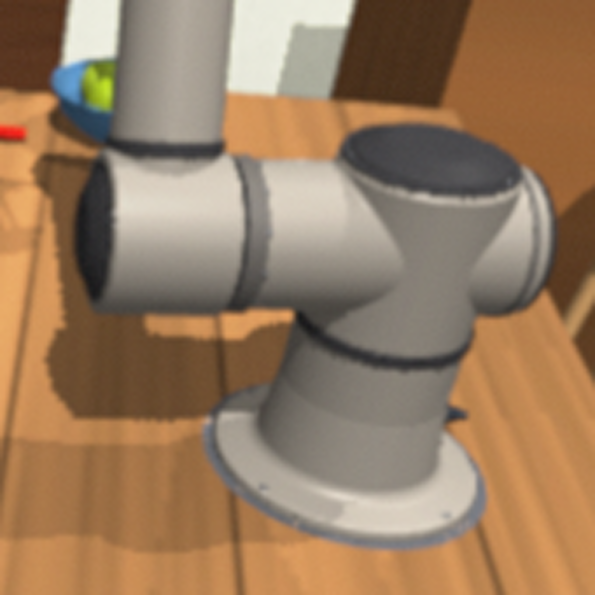

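```bash
python3 - <<'E'
from h import *
th=np.linspace(0,2*np.pi,361)
for r in (95,100,105,110):
  for z in (0,10):
    P=np.c_[r*np.cos(th),r*np.sin(th),0*th+z]
    for n in('side','top'):
        q=proj(n,P); print(r,z,n,q.min(0),q.max(0))
E
```

```text
95 0 side [384.27552999 221.46002891] [450.55232096 260.68741479]
95 0 top [219.50349357 295.26553386] [267.09832989 344.14589503]
95 10 side [384.86244474 219.01243843] [451.4957938  258.05026387]
95 10 top [219.33985585 295.56986833] [267.22604291 344.75477116]
100 0 side [382.62089448 220.57156334] [452.41096041 261.88800275]
100 0 top [218.24828165 293.99584913] [268.34787773 345.44864176]
100 10 side [383.19952151 218.12884383] [453.36521109 259.24583666]
100 10 top [218.07694511 294.2923645 ] [268.48322086 346.06572269]
105 0 side [380.96907264 219.68940834] [454.27644403 263.09869832]
105 0 top [216.99294629 292.72702808] [269.59725823 346.75221844]
105 10 side [381.54015764 217.25155053] [455.24154766 260.45152215]
105 10 top [216.81390963 293.01573458] [269.74022926 347.37751368]
110 0 side [379.31992615 218.81349594] [456.14881633 264.31963218]
110 0 top [215.73748899 291.45907143] [270.84646994 348.05662406]
110 10 side [379.88281178 216.3804904 ] [457.1248487 261.6674517]
110 10 top [215.55075093 291.73997928] [270.99706663 348.69014311]
```

```bash
cat > fit.py <<'E'
from h import *
from scipy.optimize import least_squares, minimize
tc=[(205+a/6-.4,110+b/6-.4) for a,b in((125,5),(502,68),(430,555),(42,494))]
sc=[(150+a/4-.4,155+b/4-.4) for a,b in((193,48),(512,122),(390,283),(23,182))]
# top order: (+x,+y),(+x,-y),(-x,-y),(-x,+y)
W=[atz('top',q,60)[:2] for q in tc]
L=np.array([[170,130],[170,-130],[-170,-130],[-170,130]])
def rect(p): c,s=np.cos(p[2]),np.sin(p[2]); return L@np.array([[c,s],[-s,c]])+p[:2]
f=least_squares(lambda p:(rect(p)-W).ravel(),[650,-40,-.16]); print('cooker',f.x,np.abs(f.fun).max())
C=rect(f.x); C3=np.c_[C,[60]*4]
print('side pred',proj('side',C3)); print('side meas (order?)',sc)
E
python3 fit.py
```

```text
cooker [ 6.53271916e+02 -3.52070596e+01 -1.67821065e-01] 1.392379288224447
side pred [[155.4525719  198.81858782]
 [196.73247121 165.97128778]
 [278.1889882  183.47988984]
 [247.85561976 222.9900393 ]]
side meas (order?) [(197.85, 166.6), (277.6, 185.1), (247.1, 225.35), (155.35, 200.1)]
```

```bash
cat >> fit.py <<'E'
sc=np.array(sc)[[3,0,1,2]]
base=np.array([[0,0,0.]]); bm=proj('side',base)+[1.1,2.2]
P=np.r_[C3,base]; M=np.r_[sc,bm]
c0,M0=cam('side')
def pr(rv,P):
    Rm=M0@R.from_rotvec(rv[:3]).as_matrix(); p=(P-c0['eye']-(rv[3:] if len(rv)>3 else 0))@Rm; s=p[:,:2]/p[:,2:]
    s=s*(1+c0['k1']*(s**2).sum(1,keepdims=True)); K=c0['mtx']
    return s*K[0,0]+[K[0,2],K[1,2]]
g=least_squares(lambda v:(pr(v,P)-M).ravel(),np.zeros(3)); print(g.x,g.fun.reshape(-1,2))
E
python3 fit.py
```

```text
cooker [ 6.53271916e+02 -3.52070596e+01 -1.67821065e-01] 1.392379288224447
side pred [[155.4525719  198.81858782]
 [196.73247121 165.97128778]
 [278.1889882  183.47988984]
 [247.85561976 222.9900393 ]]
side meas (order?) [(197.85, 166.6), (277.6, 185.1), (247.1, 225.35), (155.35, 200.1)]
[ 0.00447008 -0.00054453 -0.00419423] [[ 0.28195744 -0.09571972]
 [-0.78241448  0.74093467]
 [ 0.82116898  0.07881239]
 [ 0.82024112 -0.77759491]
 [-0.96378891  0.12723848]]
```

```bash
cat > plan.py <<'E'
import sys
from h import *
def plan(x,y,z,yawdeg,n=None,grip=-1,maxs=1.0):
    o=get_obs(); p=np.array(o['tool_pos']); M=R.from_euler('xyz',o['tcp_rot']).as_matrix()
    T=R.from_euler('xyz',[np.pi,0,np.radians(yawdeg)]).as_matrix(); t=np.array([x,y,z],float)
    rv=R.from_matrix(M.T@T).as_rotvec()
    d=t-p; N=max(np.linalg.norm(d)/20/maxs, np.degrees(np.linalg.norm(rv))/4/maxs,1); N=int(np.ceil(N)) if n is None else n
    print('obs',np.round(p,1),'rpy',np.round(np.degrees(o['tcp_rot']),2),'t',round(o['time'],2),'F',np.round(o['contact_force'],1),'w',round(o['grip_width'],1))
    print('tool delta mm',np.round(M.T@d,1),'turn deg',np.round(np.degrees(rv),2),'rows',N)
    for i in range(N):
        Mi=M@R.from_rotvec(rv*i/N).as_matrix()
        r=np.r_[Mi.T@d/N/20, np.degrees(rv)/N/4]
        print(', '.join('%.2f'%v for v in r)+', %g,'%grip)
if __name__=='__main__':
    a=[float(v) for v in sys.argv[1:]]; plan(*a[:4],n=int(a[4]) if len(a)>4 and a[4]>0 else None,grip=a[5] if len(a)>5 else -1)
E
python3 plan.py 535 -12 200 -9.6
python3 - <<'E'
from h import *
print(atz('top',(244.2,182.4),108))
E
```

```text
obs [ 176.9 -493.9  226.1] rpy [-1.7992e+02 -1.0000e-02  1.9700e+01] t 0.1 F [ 0.7 -1.4  0.5] w 91.9
tool delta mm [ 499.6 -333.    26.7] turn deg [-8.00e-02  1.00e-02  2.93e+01] rows 31
0.81, -0.54, 0.04, -0.00, 0.00, 0.24, -1,
0.80, -0.55, 0.04, -0.00, 0.00, 0.24, -1,
0.79, -0.56, 0.04, -0.00, 0.00, 0.24, -1,
0.78, -0.58, 0.04, -0.00, 0.00, 0.24, -1,
0.77, -0.59, 0.04, -0.00, 0.00, 0.24, -1,
0.76, -0.60, 0.04, -0.00, 0.00, 0.24, -1,
0.75, -0.61, 0.04, -0.00, 0.00, 0.24, -1,
0.74, -0.63, 0.04, -0.00, 0.00, 0.24, -1,
0.73, -0.64, 0.04, -0.00, 0.00, 0.24, -1,
0.72, -0.65, 0.04, -0.00, 0.00, 0.24, -1,
0.71, -0.66, 0.04, -0.00, 0.00, 0.24, -1,
0.70, -0.67, 0.04, -0.00, 0.00, 0.24, -1,
0.68, -0.69, 0.04, -0.00, 0.00, 0.24, -1,
0.67, -0.70, 0.04, -0.00, 0.00, 0.24, -1,
0.66, -0.71, 0.04, -0.00, 0.00, 0.24, -1,
0.65, -0.72, 0.04, -0.00, 0.00, 0.24, -1,
0.64, -0.73, 0.04, -0.00, 0.00, 0.24, -1,
0.63, -0.74, 0.04, -0.00, 0.00, 0.24, -1,
0.61, -0.75, 0.04, -0.00, 0.00, 0.24, -1,
0.60, -0.76, 0.04, -0.00, 0.00, 0.24, -1,
0.59, -0.77, 0.04, -0.00, 0.00, 0.24, -1,
0.58, -0.78, 0.04, -0.00, 0.00, 0.24, -1,
0.56, -0.79, 0.04, -0.00, 0.00, 0.24, -1,
0.55, -0.80, 0.04, -0.00, 0.00, 0.24, -1,
0.54, -0.81, 0.04, -0.00, 0.00, 0.24, -1,
0.52, -0.82, 0.04, -0.00, 0.00, 0.24, -1,
0.51, -0.82, 0.04, -0.00, 0.00, 0.24, -1,
0.50, -0.83, 0.04, -0.00, 0.00, 0.24, -1,
0.48, -0.84, 0.04, -0.00, 0.00, 0.24, -1,
0.47, -0.85, 0.04, -0.00, 0.00, 0.24, -1,
0.45, -0.86, 0.04, -0.00, 0.00, 0.24, -1,
[537.15686508  -9.00707077 108.        ]
```

Request:
{"api": "step_arm", "payload": {"moves": [0.8,-0.55,0.04,0,0,0.24,-1,0.8,-0.56,0.04,0,0,0.24,-1,0.78,-0.57,0.04,0,0,0.24,-1,0.77,-0.59,0.04,0,0,0.24,-1,0.76,-0.6,0.04,0,0,0.24,-1,0.75,-0.61,0.04,0,0,0.24,-1,0.74,-0.62,0.04,0,0,0.24,-1,0.73,-0.64,0.04,0,0,0.24,-1]}}

```text
time: 0.77
tool_pos: [268.8, -364.6, 216.1]
tcp_rot: [-3.134, 0.002, 0.198]
contact_force: [0.9, 0.2, 0.3]
grip_width: 92.0
```

Request:
{"api": "step_arm", "payload": {"moves": [0.72,-0.65,0.04,0,0,0.24,-1,0.71,-0.66,0.04,0,0,0.24,-1,0.7,-0.67,0.04,0,0,0.24,-1,0.68,-0.69,0.04,0,0,0.24,-1,0.67,-0.7,0.04,0,0,0.24,-1,0.66,-0.71,0.04,0,0,0.24,-1,0.65,-0.72,0.04,0,0,0.24,-1,0.64,-0.73,0.04,0,0,0.24,-1]}}

```text
time: 1.43
tool_pos: [364.0, -231.7, 208.0]
tcp_rot: [-3.13, 0.006, 0.056]
contact_force: [1.0, 0.2, 0.1]
grip_width: 91.6
```

```bash
python3 plan.py 537 -9 190 -9.6
```

```text
obs [ 364.  -231.7  208. ] rpy [-179.32    0.35    3.2 ] t 1.43 F [1.  0.2 0.1] w 91.6
tool delta mm [ 185.3 -212.5   19.4] turn deg [-0.64  0.42 12.8 ] rows 15
0.62, -0.71, 0.06, -0.01, 0.01, 0.21, -1,
0.61, -0.72, 0.06, -0.01, 0.01, 0.21, -1,
0.60, -0.73, 0.06, -0.01, 0.01, 0.21, -1,
0.59, -0.74, 0.06, -0.01, 0.01, 0.21, -1,
0.57, -0.74, 0.06, -0.01, 0.01, 0.21, -1,
0.56, -0.75, 0.06, -0.01, 0.01, 0.21, -1,
0.55, -0.76, 0.06, -0.01, 0.01, 0.21, -1,
0.54, -0.77, 0.06, -0.01, 0.01, 0.21, -1,
0.53, -0.78, 0.06, -0.01, 0.01, 0.21, -1,
0.52, -0.78, 0.06, -0.01, 0.01, 0.21, -1,
0.51, -0.79, 0.06, -0.01, 0.01, 0.21, -1,
0.49, -0.80, 0.06, -0.01, 0.01, 0.21, -1,
0.48, -0.81, 0.06, -0.01, 0.01, 0.21, -1,
0.47, -0.81, 0.06, -0.01, 0.01, 0.21, -1,
0.46, -0.82, 0.06, -0.01, 0.01, 0.21, -1,
```

Request:
{"api": "step_arm", "payload": {"moves": [0.62,-0.71,0.04,-0.02,0.01,0.21,-1,0.61,-0.72,0.04,-0.02,0.01,0.21,-1,0.6,-0.73,0.04,-0.02,0.01,0.21,-1,0.59,-0.74,0.04,-0.02,0.01,0.21,-1,0.57,-0.74,0.04,-0.02,0.01,0.21,-1,0.56,-0.75,0.04,-0.02,0.01,0.21,-1,0.55,-0.76,0.04,-0.02,0.01,0.21,-1,0.54,-0.77,0.04,-0.02,0.01,0.21,-1]}}

```text
time: 2.1
tool_pos: [458.9, -105.0, 199.6]
tcp_rot: [-3.139, 0.006, -0.068]
contact_force: [0.3, -1.0, -0.8]
grip_width: 91.4
```

Request:
{"api": "step_arm", "payload": {"moves": [0.53,-0.78,0.04,0,0.01,0.21,-1,0.52,-0.78,0.04,0,0.01,0.21,-1,0.51,-0.79,0.04,0,0.01,0.21,-1,0.49,-0.8,0.04,0,0.01,0.21,-1,0.48,-0.81,0.04,0,0.01,0.21,-1,0.47,-0.81,0.04,0,0.01,0.21,-1,0.46,-0.82,0.04,0,0.01,0.21,-1,0,0,0,0,0,0,-1]}}

```text
time: 2.77
tool_pos: [543.3, 7.3, 190.1]
tcp_rot: [-3.139, 0.008, -0.173]
contact_force: [-0.8, 0.3, -0.1]
grip_width: 91.9
```

```bash
python3 - <<'E'
from h import *
s=capture('side');t=capture('top');cv2.imwrite('pics/side1.png',s[:,:,::-1]);cv2.imwrite('pics/top1.png',t[:,:,::-1])
o=get_obs();print(o['tool_pos'],np.degrees(o['tcp_rot']),o['time'])
print(proj('side',o['tool_pos']),proj('top',o['tool_pos']))
crop(s,180,90,140,140,5,'pics/s1c.png');crop(t,190,120,110,100,6,'pics/t1c.png')
E
```

```text
[541.73287455   5.34507743 190.11839532] [-179.90162819    0.51700363   -9.91521246] 2.8667
[[246.42079867 166.34356063]] [[240.19151495 177.8138887 ]]
```

View pics/s1c.png

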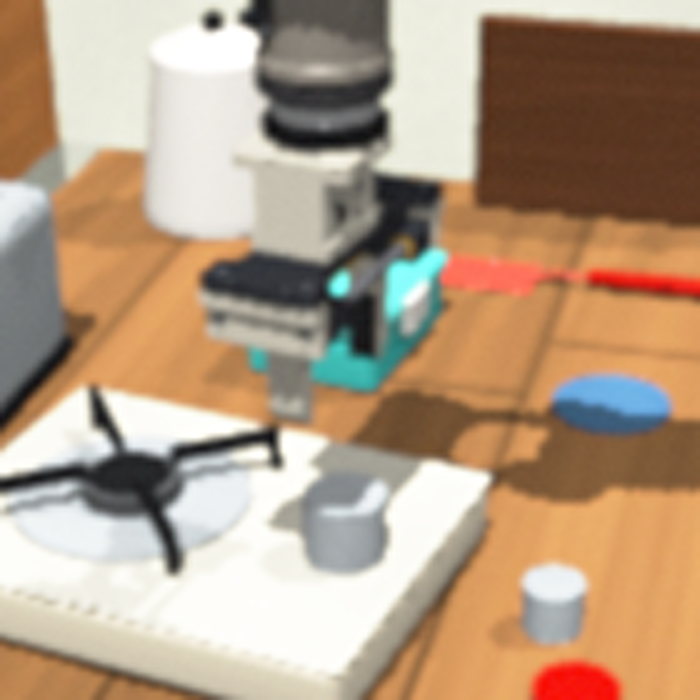

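View pics/t1c.png

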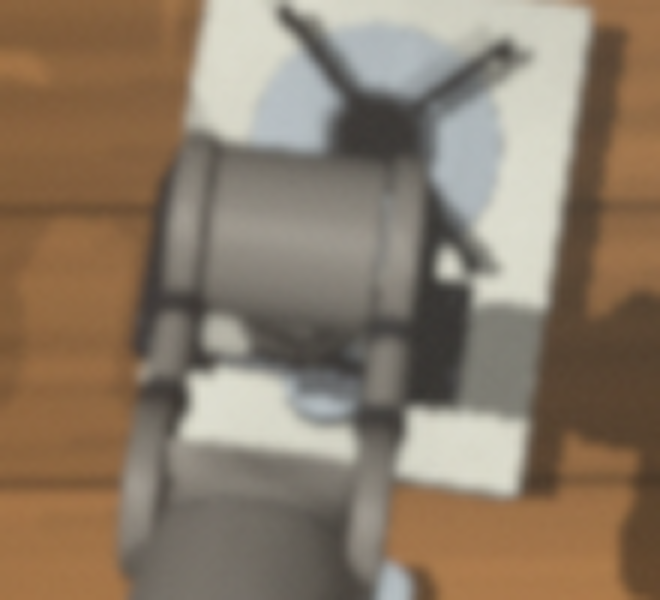

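```bash
cat > side2.py <<'E'
from h import *
import io,contextlib
with contextlib.redirect_stdout(io.StringIO()):
    import fit
E
python3 - <<'E'
from h import *
import io,contextlib
with contextlib.redirect_stdout(io.StringIO()):
    exec(open('fit.py').read())
p=np.array([541.73,5.35,190.1]);u=np.array([.172,.985,0]);v=np.array([.985,-.172,0])
for k in (46,55,65):
  for w in (-9.5,9.5):
    q=p+k*u+w*v
    print(k,w,proj('side',q),pr(g.x,q[None]))
crop(cv2.imread('pics/side1.png')[:,:,::-1],215,140,50,50,12,'pics/s1d.png')
E
```

```text
46 -9.5 [[242.76265981 173.37997539]] [[243.04328873 174.93488088]]
46 9.5 [[237.12125951 172.16509544]] [[237.40908446 173.69726533]]
55 -9.5 [[241.45758246 174.69367028]] [[241.73282532 176.24246677]]
55 9.5 [[235.78749874 173.46315472]] [[236.06996581 174.98905758]]
65 -9.5 [[239.98748293 176.17342471]] [[240.25661231 177.71538897]]
65 9.5 [[234.28519544 174.92518293]] [[234.56158104 176.44407471]]
```

View pics/s1d.png

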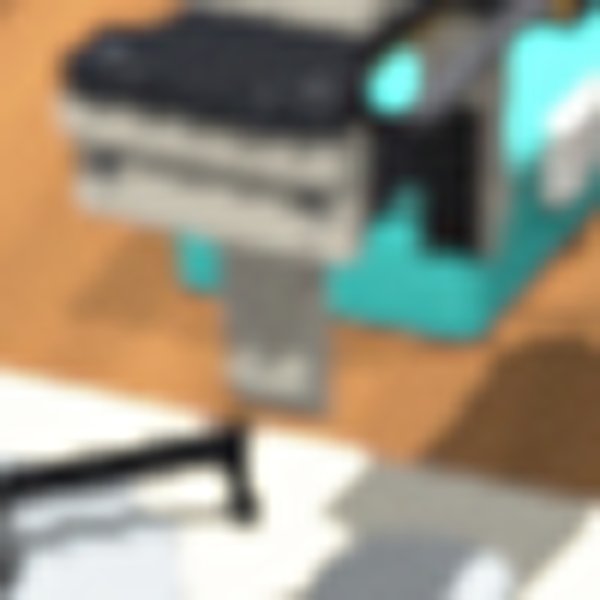

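```bash
python3 - <<'E'
from h import *
p=np.array([541.73,5.35,190.1]);u=np.array([.172,.985,0]);v=np.array([.985,-.172,0])
t=cv2.imread('pics/top1.png')
T=cv2.resize(t[120:220,190:300],None,fx=8,fy=8,interpolation=cv2.INTER_CUBIC)
print((proj('top',[541.7,5.3,256])))
for z in (256,300):
  q=np.array([p*[1,1,0]+[0,0,z]+a*95*u+b*37.5*v for a,b in((1,1),(1,-1),(-1,-1),(-1,1))])
  e=((proj('top',q)-[190,120]+.5)*8).astype(int)
  cv2.polylines(T,[e],True,(0,255,0) if z==256 else (0,0,255),1)
cv2.imwrite('pics/t1o.png',T[:, :800])
E
```

```text
[[239.93155597 174.76672125]]
```

View pics/t1o.png

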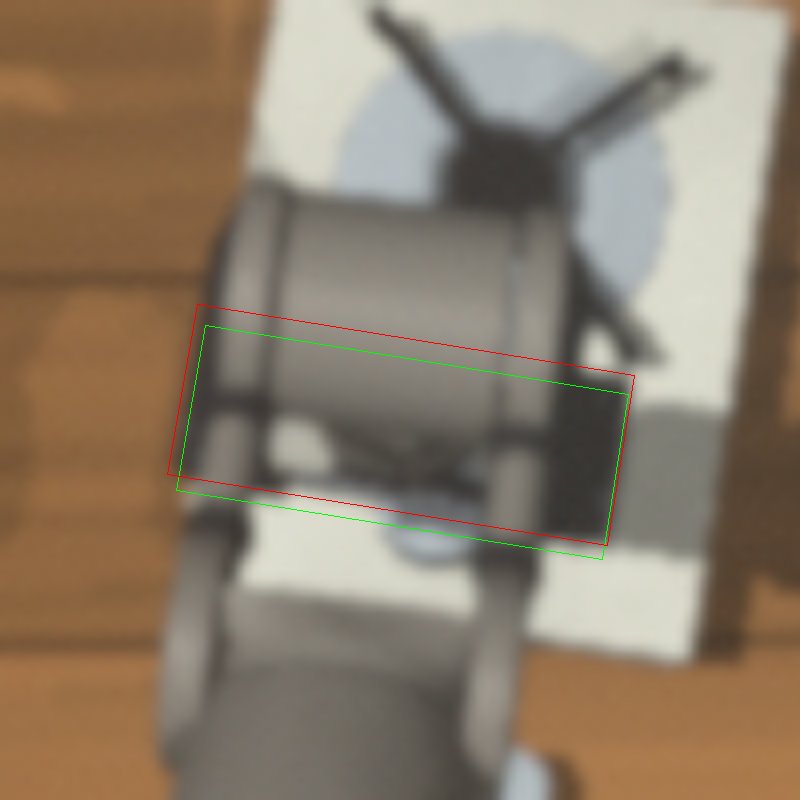

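```bash
python3 plan.py 537 -7 130 -9.6; python3 - <<'E'
from h import *
print(atz('top',(230.8,158.3),80), atz('top',(205+395/6,110+330/6),80))
E
```

```text
obs [541.7   5.3 190.1] rpy [-179.9     0.52   -9.92] t 2.87 F [-0.1  0.7 -0.3] w 91.8
tool delta mm [-2.  13.1 60.1] turn deg [-0.1   0.52 -0.32] rows 4
-0.02, 0.16, 0.75, -0.01, 0.03, -0.02, -1,
-0.03, 0.16, 0.75, -0.01, 0.03, -0.02, -1,
-0.03, 0.16, 0.75, -0.01, 0.03, -0.02, -1,
-0.03, 0.16, 0.75, -0.01, 0.03, -0.02, -1,
[639.21165194  43.63625616  80.        ] [ 610.69056055 -115.71607713   80.        ]
```

Leg tips are more than 60 mm away. I'll descend to just above the pot.

Request:
{"api": "step_arm", "payload": {"moves": [-0.02,0.16,0.75,0,0.03,-0.02,-1,-0.03,0.16,0.75,0,0.03,-0.02,-1,-0.03,0.16,0.75,0,0.03,-0.02,-1,-0.03,0.16,0.75,0,0.03,-0.02,-1,0,0,0,0,0,0,-1]}}

```text
time: 3.28
tool_pos: [534.5, -11.0, 128.9]
tcp_rot: [-3.141, -0.0, -0.167]
contact_force: [0.4, -0.2, -0.4]
grip_width: 92.1
```

```bash
python3 - <<'E'
from h import *
s=capture('side');t=capture('top');cv2.imwrite('pics/side2.png',s[:,:,::-1]);cv2.imwrite('pics/top2.png',t[:,:,::-1])
o=get_obs();print(o['tool_pos'],np.degrees(o['tcp_rot']),o['time'])
crop(s,215,140,70,75,8,'pics/s2c.png');crop(t,200,130,90,80,8,'pics/t2c.png')
E
```

```text
[536.36465258 -10.71222496 131.50963083] [-179.97348358   -0.25701087   -9.60653494] 3.3833
```

View pics/s2c.png

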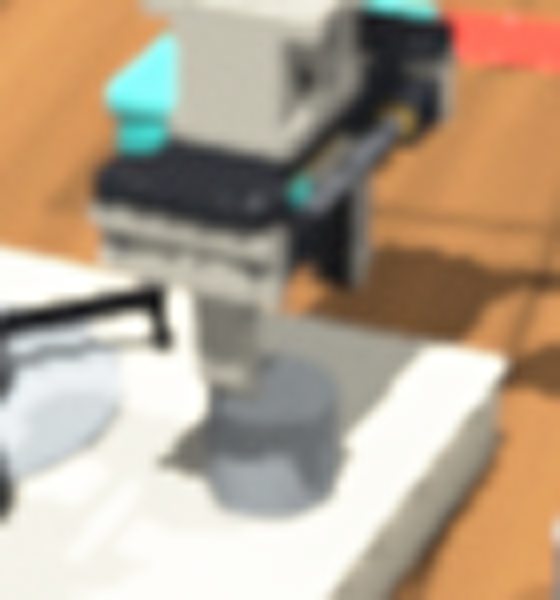

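View pics/t2c.png

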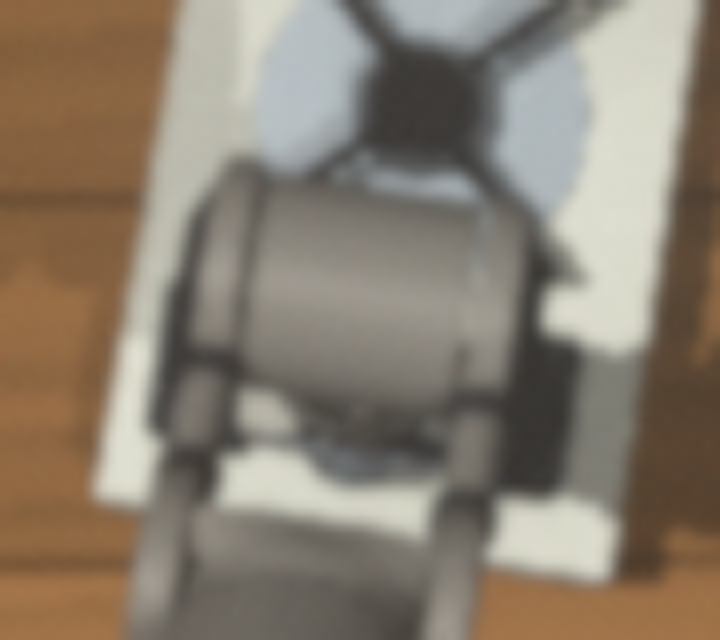

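```bash
python3 - <<'E'
from h import *
s=cv2.imread('pics/side2.png');t=cv2.imread('pics/top2.png')
f=10
S=cv2.resize(s[155:215,220:280],None,fx=f,fy=f,interpolation=cv2.INTER_CUBIC)
p=np.array([536.36,-10.7,131.5]);u=np.array([.167,.986,0]);v=np.array([.986,-.167,0])
def pl(n,I,P,col,off,f,cl=False):
    e=((proj(n,P)-off+.5)*f).astype(int); cv2.polylines(I,[e],cl,col,1)
for k,c in((46,(0,0,255)),(55,(0,255,0))):
    pl('side',S,[p+k*u-9.5*v+[0,0,25],p+k*u-9.5*v,p+k*u+9.5*v,p+k*u+9.5*v+[0,0,25]],c,[220,155],f)
th=np.linspace(0,6.28,60)
for y,c in((-3,(255,0,0)),(-10,(0,255,255))):
  for z in(60,108):
    pl('side',S,np.c_[537+28*np.cos(th),y+28*np.sin(th),0*th+z],c,[220,155],f)
cv2.imwrite('pics/s2o.png',S)
E
```

```text
(no output)
```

View pics/s2o.png

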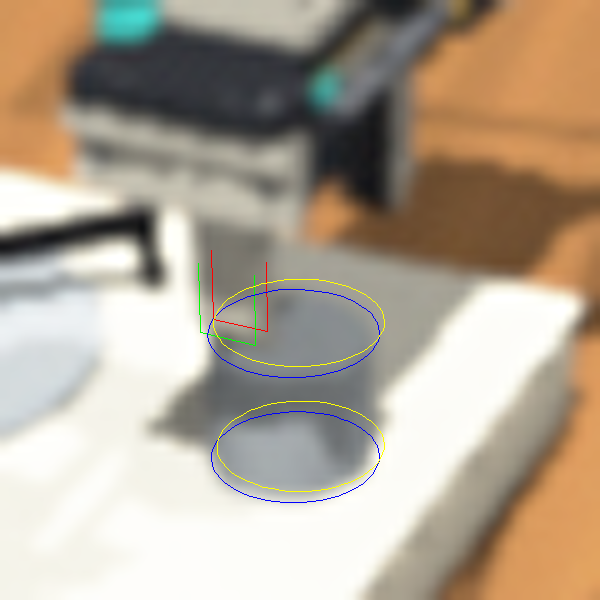

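```bash
python3 plan.py 537 -7 75 -9.6 4
```

```text
obs [536.4 -10.7 131.5] rpy [-179.97   -0.26   -9.61] t 3.38 F [ 0.1 -0.5 -0.3] w 91.7
tool delta mm [-0.2 -3.7 56.5] turn deg [-0.03 -0.26 -0.01] rows 4
-0.00, -0.05, 0.71, -0.00, -0.02, -0.00, -1,
-0.00, -0.05, 0.71, -0.00, -0.02, -0.00, -1,
-0.00, -0.05, 0.71, -0.00, -0.02, -0.00, -1,
-0.00, -0.05, 0.71, -0.00, -0.02, -0.00, -1,
```

Request:
{"api": "step_arm", "payload": {"moves": [0,-0.05,0.7,0,-0.02,0,-1,0,-0.05,0.7,0,-0.02,0,-1,0,-0.05,0.7,0,-0.02,0,-1,0,-0.05,0.6,0,-0.02,0,-1,0,0,0,0,0,0,-1]}}

```text
time: 3.8
tool_pos: [541.5, -8.7, 83.3]
tcp_rot: [-3.141, -0.011, -0.169]
contact_force: [-0.4, -0.2, 0.9]
grip_width: 91.6
```

```bash
python3 - <<'E'
from h import *
s=capture('side');cv2.imwrite('pics/side3.png',s[:,:,::-1])
o=get_obs();print(o['tool_pos'],np.degrees(o['tcp_rot']),o['time'],o['contact_force'])
crop(s,215,140,70,75,8,'pics/s3c.png')
E
```

```text
[542.18295143  -8.88743091  84.39842925] [-179.97658161   -0.75758363   -9.69807172] 3.85 [ 0.51285736 -0.17393349  0.40016571]
```

View pics/s3c.png

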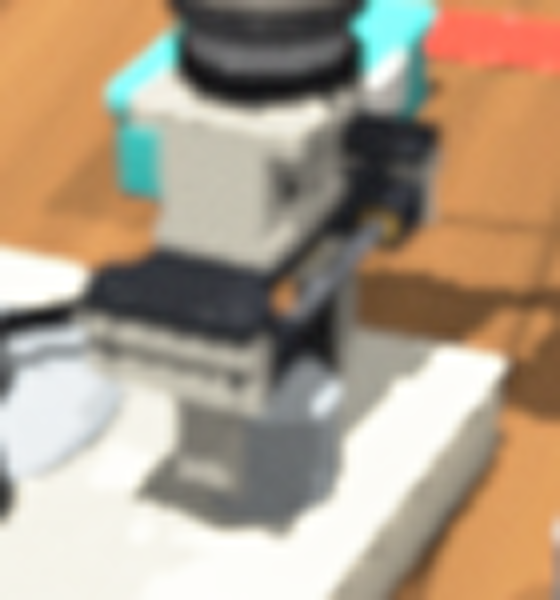

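```bash
python3 plan.py 537 -7 74 -9.6 2
```

```text
obs [542.2  -8.9  84.4] rpy [-179.98   -0.76   -9.7 ] t 3.85 F [ 0.5 -0.2  0.4] w 91.5
tool delta mm [-5.6 -1.  10.3] turn deg [-0.02 -0.76 -0.1 ] rows 2
-0.14, -0.02, 0.26, -0.00, -0.09, -0.01, -1,
-0.14, -0.02, 0.26, -0.00, -0.09, -0.01, -1,
```

Request:
{"api": "step_arm", "payload": {"moves": [-0.14,-0.02,0.26,0,-0.09,0,-1,-0.14,-0.02,0.26,0,-0.09,0,-1,0,0,0,0,0,0,-1]}}

```text
time: 4.1
tool_pos: [538.4, -7.6, 76.7]
tcp_rot: [-3.141, -0.005, -0.169]
contact_force: [-0.4, 0.4, 0.1]
grip_width: 92.1
```

```bash
python3 plan.py 537 -7 74 -9.6 2
```

```text
obs [538.4  -7.6  76.7] rpy [-179.98   -0.29   -9.7 ] t 4.1 F [-0.4  0.4  0.1] w 92.1
tool delta mm [-1.5 -0.3  2.7] turn deg [-0.02 -0.29 -0.1 ] rows 2
-0.04, -0.01, 0.07, -0.00, -0.04, -0.01, -1,
-0.04, -0.01, 0.07, -0.00, -0.04, -0.01, -1,
```

Good enough; close on the pot.

Request:
{"api": "step_arm", "payload": {"moves": [-0.05,0,0,0,-0.05,0,1,0,0,0,0,0,0,1,0,0,0,0,0,0,1,0,0,0,0,0,0,1,0,0,0,0,0,0,1,0,0,0,0,0,0,1,0,0,0,0,0,0,1,0,0,0,0,0,0,1]}}

```text
time: 4.77
tool_pos: [538.3, -7.5, 78.5]
tcp_rot: [-3.141, -0.004, -0.169]
contact_force: [-0.4, -0.2, -0.1]
grip_width: 55.1
```

```bash
python3 plan.py 537 -7 120 -9.6 3 1
```

```text
obs [538.3  -7.5  78.5] rpy [-179.97   -0.25   -9.69] t 4.77 F [-0.4 -0.2 -0.1] w 55.1
tool delta mm [ -1.1  -0.3 -41.5] turn deg [-0.03 -0.25 -0.09] rows 3
-0.02, -0.01, -0.69, -0.00, -0.02, -0.01, 1,
-0.02, -0.00, -0.69, -0.00, -0.02, -0.01, 1,
-0.02, -0.00, -0.69, -0.00, -0.02, -0.01, 1,
```

Request:
{"api": "step_arm", "payload": {"moves": [0,0,-0.4,0,-0.02,0,1,0,0,-0.6,0,-0.02,0,1,0,0,-0.7,0,0,0,1,0,0,-0.7,0,0,0,1,0,0,-0.5,0,0,0,1,0,0,0,0,0,0,1]}}

```text
time: 5.27
tool_pos: [537.1, -7.4, 140.0]
tcp_rot: [-3.141, 0.002, -0.169]
contact_force: [-0.5, -0.5, -1.1]
grip_width: 54.9
```

```bash
python3 - <<'E'
from h import *
s=capture('side');cv2.imwrite('pics/side4.png',s[:,:,::-1])
o=get_obs();print(o['tool_pos'],np.degrees(o['tcp_rot']),o['time'],o['contact_force'],o['grip_width'])
crop(s,215,110,90,105,7,'pics/s4c.png')
E
python3 plan.py 406 -365 130 -9.6 0 1
```

```text
[536.79461576  -7.37648302 139.10542424] [-179.97843308    0.19206705   -9.69995173] 5.3167 [-0.45107972  0.60060594 -1.52465798] 54.860362685261364
obs [536.8  -7.4 139.1] rpy [-179.98    0.19   -9.7 ] t 5.32 F [-0.5  0.6 -1.5] w 54.9
tool delta mm [-68.6 374.6   9.2] turn deg [-0.02  0.19 -0.1 ] rows 20
-0.17, 0.94, 0.02, -0.00, 0.00, -0.00, 1,
-0.17, 0.94, 0.02, -0.00, 0.00, -0.00, 1,
-0.17, 0.94, 0.02, -0.00, 0.00, -0.00, 1,
-0.17, 0.94, 0.02, -0.00, 0.00, -0.00, 1,
-0.17, 0.94, 0.02, -0.00, 0.00, -0.00, 1,
-0.17, 0.94, 0.02, -0.00, 0.00, -0.00, 1,
-0.17, 0.94, 0.02, -0.00, 0.00, -0.00, 1,
-0.17, 0.94, 0.02, -0.00, 0.00, -0.00, 1,
-0.17, 0.94, 0.02, -0.00, 0.00, -0.00, 1,
-0.17, 0.94, 0.02, -0.00, 0.00, -0.00, 1,
-0.17, 0.94, 0.02, -0.00, 0.00, -0.00, 1,
-0.17, 0.94, 0.02, -0.00, 0.00, -0.00, 1,
-0.17, 0.94, 0.02, -0.00, 0.00, -0.00, 1,
-0.17, 0.94, 0.02, -0.00, 0.00, -0.00, 1,
-0.17, 0.94, 0.02, -0.00, 0.00, -0.00, 1,
-0.17, 0.94, 0.02, -0.00, 0.00, -0.00, 1,
-0.17, 0.94, 0.02, -0.00, 0.00, -0.00, 1,
-0.17, 0.94, 0.02, -0.00, 0.00, -0.00, 1,
-0.17, 0.94, 0.02, -0.00, 0.00, -0.00, 1,
-0.17, 0.94, 0.02, -0.00, 0.00, -0.00, 1,
```

View pics/s4c.png

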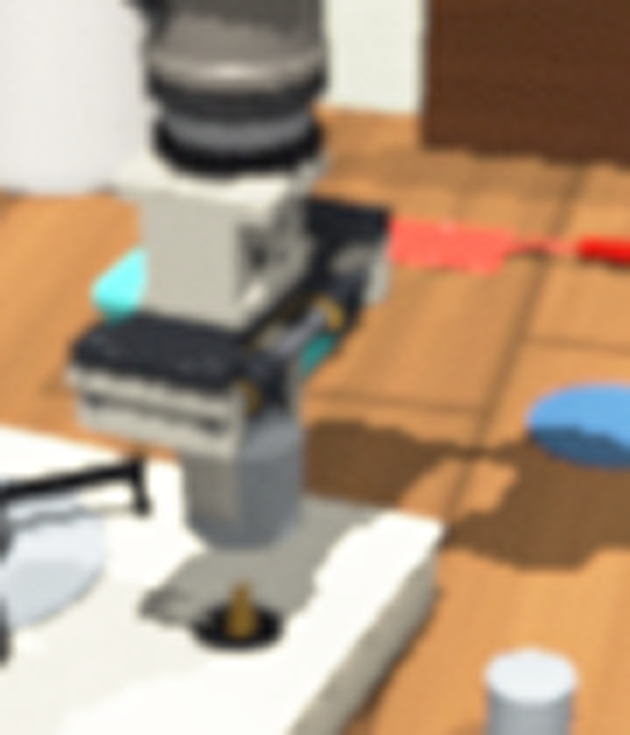

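The pot is held and the stem is clear at about (249,197). I'll carry the pot to the coaster.

Request:
{"api": "step_arm", "payload": {"moves": [-0.1,0.5,0,0,0,0,1,-0.17,0.94,0.02,0,0,0,1,-0.17,0.94,0.02,0,0,0,1,-0.17,0.94,0.02,0,0,0,1,-0.17,0.94,0.02,0,0,0,1,-0.17,0.94,0.02,0,0,0,1,-0.17,0.94,0.02,0,0,0,1,-0.17,0.94,0.02,0,0,0,1]}}

```text
time: 5.98
tool_pos: [480.9, -147.5, 130.8]
tcp_rot: [-3.14, 0.013, -0.163]
contact_force: [0.6, -0.2, -0.5]
grip_width: 54.7
```

Request:
{"api": "step_arm", "payload": {"moves": [-0.17,0.94,0.02,0,0,0,1,-0.17,0.94,0.02,0,0,0,1,-0.17,0.94,0.02,0,0,0,1,-0.17,0.94,0.02,0,0,0,1,-0.17,0.94,0.02,0,0,0,1,-0.17,0.94,0.02,0,0,0,1,-0.17,0.94,0.02,0,0,0,1,-0.17,0.94,0.02,0,0,0,1]}}

```text
time: 6.65
tool_pos: [418.0, -300.0, 120.5]
tcp_rot: [-3.135, 0.027, -0.164]
contact_force: [0.1, -0.1, -0.9]
grip_width: 54.8
```

```bash
python3 plan.py 406 -365 100 -9.6 0 1
```

```text
obs [ 418.  -300.   120.5] rpy [-179.61    1.55   -9.4 ] t 6.65 F [ 0.1 -0.1 -0.9] w 54.8
tool delta mm [-0.7 66.2 20.1] turn deg [-0.39  1.55  0.19] rows 4
-0.01, 0.83, 0.25, -0.02, 0.10, 0.01, 1,
-0.01, 0.83, 0.25, -0.02, 0.10, 0.01, 1,
-0.01, 0.83, 0.25, -0.02, 0.10, 0.01, 1,
-0.01, 0.83, 0.26, -0.02, 0.10, 0.01, 1,
```

Request:
{"api": "step_arm", "payload": {"moves": [0,0.83,0.25,-0.02,0.1,0.01,1,0,0.83,0.25,-0.02,0.1,0.01,1,0,0.83,0.25,-0.02,0.1,0.01,1,0,0.7,0.25,-0.02,0.1,0.01,1,0,0,0,0,0,0,1]}}

```text
time: 7.07
tool_pos: [399.8, -369.5, 95.2]
tcp_rot: [-3.138, 0.004, -0.172]
contact_force: [0.5, -0.1, 0.3]
grip_width: 54.8
```

```bash
python3 - <<'E'
from h import *
s=capture('side');cv2.imwrite('pics/side5.png',s[:,:,::-1]);t=capture('top');cv2.imwrite('pics/top5.png',t[:,:,::-1])
crop(s,235,110,110,95,7,'pics/s5c.png')
crop(t,215,150,120,80,6,'pics/t5c.png')
crop(t,290,180,85,80,7,'pics/t5d.png')
E
python3 plan.py 406 -365 60 -9.6 0 1
```

```text
obs [ 400.5 -367.5   95.9] rpy [-179.73    0.26   -9.79] t 7.17 F [ 1.4 -0.3 -0.6] w 54.5
tool delta mm [ 5.1 -3.2 35.9] turn deg [-0.27  0.26 -0.19] rows 2
0.13, -0.08, 0.90, -0.03, 0.03, -0.02, 1,
0.13, -0.08, 0.90, -0.03, 0.03, -0.02, 1,
```

View pics/s5c.png

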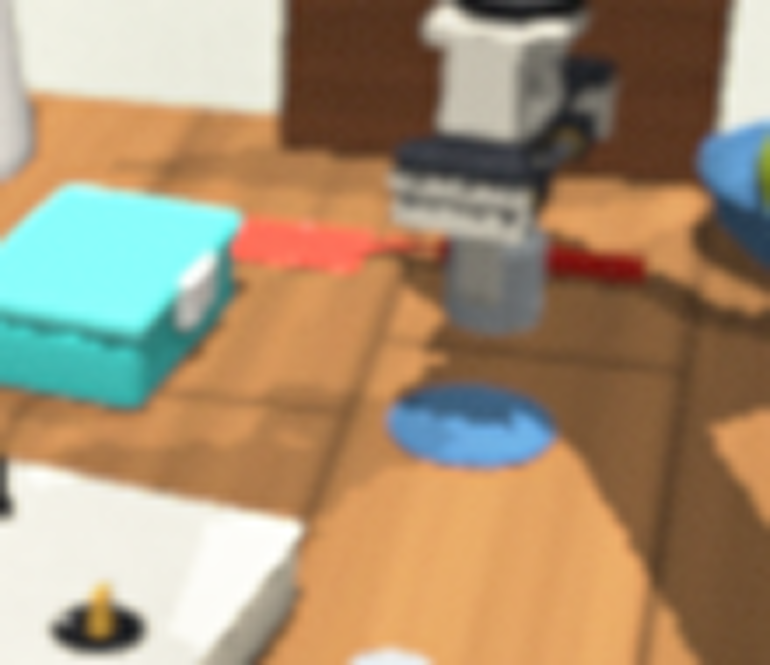

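View pics/t5c.png

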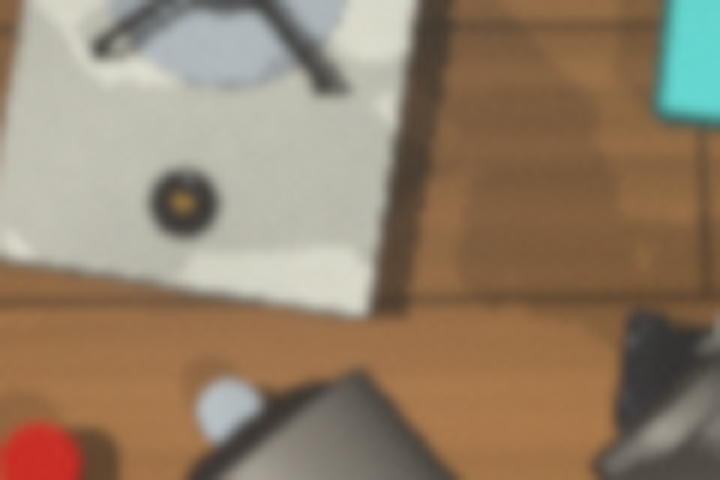

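View pics/t5d.png

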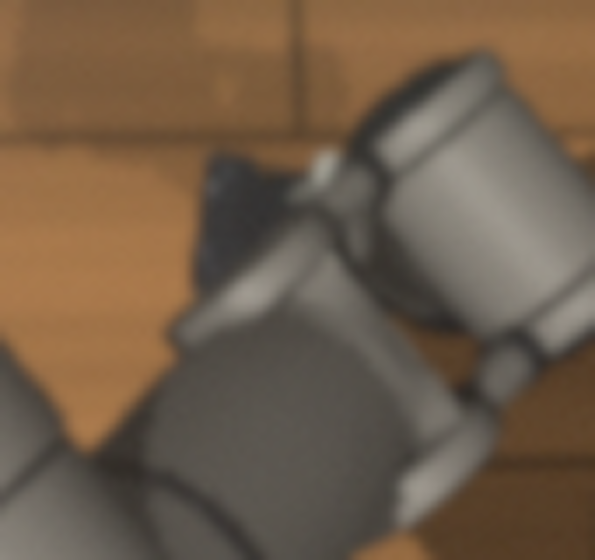

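```bash
python3 - <<'E'
from h import *
s=cv2.imread('pics/side5.png')
f=8;off=[270,130]
S=cv2.resize(s[130:190,270:330],None,fx=f,fy=f,interpolation=cv2.INTER_CUBIC)
th=np.linspace(0,6.28,60)
def circ(x,y,z,r,c):
    e=((proj('side',np.c_[x+r*np.cos(th),y+r*np.sin(th),0*th+z])-off+.5)*f).astype(int); cv2.polylines(S,[e],False,c,1)
for z in (78,126): circ(400.5,-367.5,z,28,(0,255,255))
circ(406,-370,5,50,(0,255,0)); circ(406,-358,5,50,(0,0,255))
cv2.imwrite('pics/s5o.png',S)
t=cv2.imread('pics/top5.png');crop(t[:,:,::-1],232,170,28,28,20,'pics/t5s.png')
crop(s[:,:,::-1],235,180,28,28,20,'pics/s5s.png')
E
```

```text
(no output)
```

View pics/s5o.png

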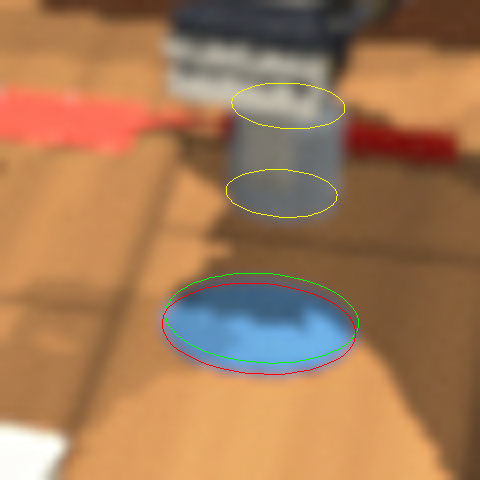

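View pics/t5s.png

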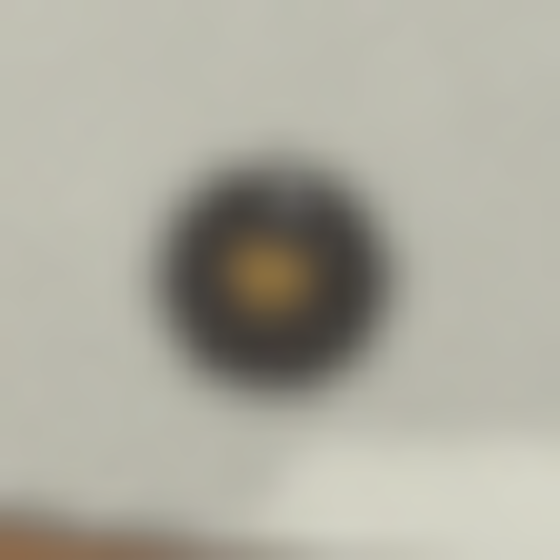

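View pics/s5s.png

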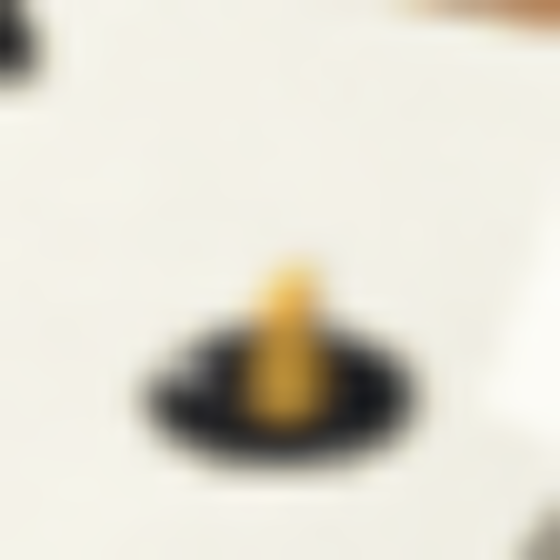

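```bash
python3 plan.py 407 -363 35 -9.6 5 1
```

```text
obs [ 400.5 -367.5   95.9] rpy [-179.73    0.26   -9.79] t 7.17 F [ 1.4 -0.3 -0.6] w 54.5
tool delta mm [ 5.9 -5.3 60.9] turn deg [-0.27  0.26 -0.19] rows 5
0.06, -0.05, 0.61, -0.01, 0.01, -0.01, 1,
0.06, -0.05, 0.61, -0.01, 0.01, -0.01, 1,
0.06, -0.05, 0.61, -0.01, 0.01, -0.01, 1,
0.06, -0.05, 0.61, -0.01, 0.01, -0.01, 1,
0.06, -0.05, 0.61, -0.01, 0.01, -0.01, 1,
```

Request:
{"api": "step_arm", "payload": {"moves": [0.06,-0.05,0.6,-0.01,0.01,0,1,0.06,-0.05,0.6,-0.01,0.01,0,1,0.06,-0.05,0.6,-0.01,0.01,0,1,0.06,-0.05,0.6,-0.01,0.01,0,1,0.06,-0.05,0.5,-0.01,0.01,0,1,0,0,0,0,0,0,1]}}

```text
time: 7.67
tool_pos: [407.7, -358.9, 36.9]
tcp_rot: [-3.139, 0.002, -0.168]
contact_force: [-1.0, 0.3, -1.2]
grip_width: 54.7
```

```bash
python3 - <<'E'
from h import *
s=capture('side');cv2.imwrite('pics/side6.png',s[:,:,::-1])
crop(s,260,120,80,75,8,'pics/s6c.png')
E
python3 plan.py 407 -363 24 -9.6 0 1
```

```text
obs [ 407.9 -359.2   37.7] rpy [-1.799e+02  5.000e-02 -9.600e+00] t 7.72 F [-0.4  0.3 -0.8] w 55.1
tool delta mm [-0.2  3.9 13.7] turn deg [-0.1   0.05  0.  ] rows 1
-0.01, 0.19, 0.68, -0.02, 0.01, 0.00, 1,
```

View pics/s6c.png

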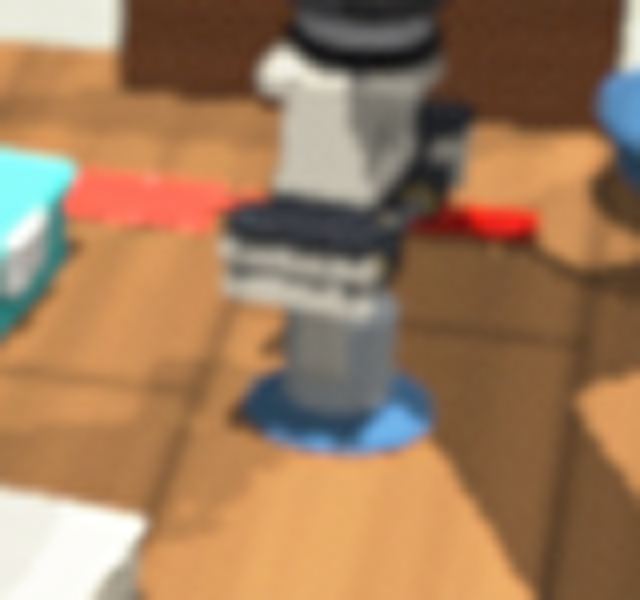

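Request:
{"api": "step_arm", "payload": {"moves": [0,0.1,0.3,-0.02,0,0,1,0,0.05,0.2,0,0,0,1,0,0,0.05,0,0,0,1]}}

```text
time: 7.97
tool_pos: [408.4, -362.7, 27.6]
tcp_rot: [3.14, -0.001, -0.166]
contact_force: [-0.8, 0.5, -0.6]
grip_width: 55.0
```

Request:
{"api": "step_arm", "payload": {"moves": [0,0,0.1,0,0,0,1,0,0,0.05,0,0,0,1]}}

```text
time: 8.13
tool_pos: [408.5, -363.1, 24.8]
tcp_rot: [3.139, -0.002, -0.166]
contact_force: [-0.9, 0.3, -0.8]
grip_width: 55.0
```

Request:
{"api": "step_arm", "payload": {"moves": [0,0,0.1,0.02,0,0,1,0,0,0.05,0,0,0,1]}}

```text
time: 8.3
tool_pos: [408.7, -363.4, 23.4]
tcp_rot: [3.14, -0.003, -0.167]
contact_force: [-4.0, 4.1, 14.8]
grip_width: 54.4
```

Request:
{"api": "step_arm", "payload": {"moves": [0,0,-0.03,0,0,0,1,0,0,0,0,0,0,1]}}

```text
time: 8.47
tool_pos: [408.8, -363.7, 24.8]
tcp_rot: [3.14, -0.004, -0.167]
contact_force: [-0.3, -0.4, -0.9]
grip_width: 54.7
```

Request:
{"api": "step_arm", "payload": {"moves": [0,0,0,0,0,0,-1,0,0,0,0,0,0,-1,0,0,0,0,0,0,-1,0,0,0,0,0,0,-1,0,0,0,0,0,0,-1,0,0,0,0,0,0,-1]}}

```text
time: 8.97
tool_pos: [409.0, -364.3, 24.8]
tcp_rot: [3.139, -0.005, -0.167]
contact_force: [-0.5, 0.9, 1.0]
grip_width: 89.2
```

Straight up, then check.

Request:
{"api": "step_arm", "payload": {"moves": [0,0,-0.5,0,0,0,-1,0,0,-0.9,0,0,0,-1,0,0,-0.9,0,0,0,-1,0,0,-0.9,0,0,0,-1,0,0,-1,0,0,0,-1,0,0,-1,0,0,0,-1,0,0,-0.5,0,0,0,-1]}}

```text
time: 9.55
tool_pos: [407.2, -362.3, 144.4]
tcp_rot: [-3.14, 0.0, -0.167]
contact_force: [0.7, -0.5, 0.3]
grip_width: 91.7
```

```bash
python3 - <<'E'
from h import *
s=capture('side');cv2.imwrite('pics/side7.png',s[:,:,::-1])
crop(s,260,120,80,75,8,'pics/s7c.png')
E
python3 plan.py 400 310 160 -30 0 -1 | head -3
```

```text
obs [ 407.8 -362.9  145.9] rpy [ 1.7998e+02 -1.1000e-01 -9.5700e+00] t 9.6 F [ 0.9 -0.3  1.9] w 91.6
tool delta mm [-119.6 -662.3  -14.6] turn deg [ 0.   -0.11 20.43] rows 34
-0.18, -0.97, -0.02, 0.00, -0.00, 0.15, -1,
```

View pics/s7c.png

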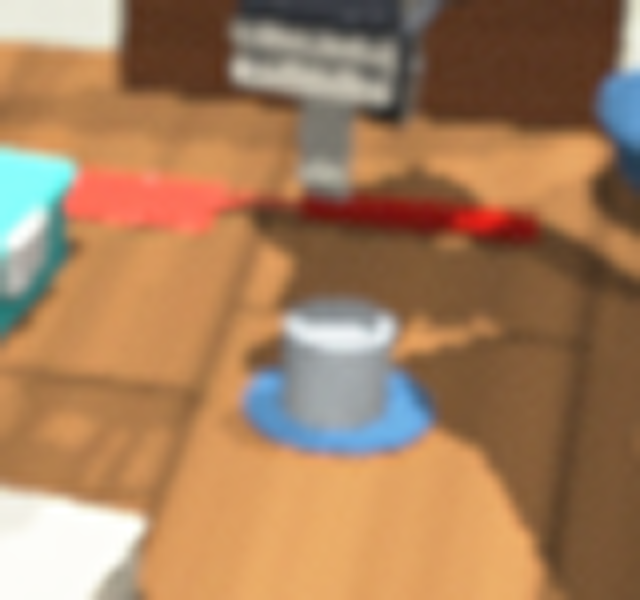

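```bash
python3 plan.py 455 -20 165 -20 18
```

```text
obs [ 407.8 -362.9  145.9] rpy [ 1.7998e+02 -1.1000e-01 -9.5700e+00] t 9.6 F [ 0.9 -0.3  1.9] w 91.6
tool delta mm [ -10.5 -346.   -19.2] turn deg [ 1.000e-02 -1.100e-01  1.043e+01] rows 18
-0.03, -0.96, -0.05, 0.00, -0.00, 0.14, -1,
-0.04, -0.96, -0.05, 0.00, -0.00, 0.14, -1,
-0.05, -0.96, -0.05, 0.00, -0.00, 0.14, -1,
-0.06, -0.96, -0.05, 0.00, -0.00, 0.14, -1,
-0.07, -0.96, -0.05, 0.00, -0.00, 0.14, -1,
-0.08, -0.96, -0.05, 0.00, -0.00, 0.14, -1,
-0.09, -0.96, -0.05, 0.00, -0.00, 0.14, -1,
-0.10, -0.96, -0.05, 0.00, -0.00, 0.14, -1,
-0.11, -0.96, -0.05, 0.00, -0.00, 0.14, -1,
-0.12, -0.95, -0.05, 0.00, -0.00, 0.14, -1,
-0.13, -0.95, -0.05, 0.00, -0.00, 0.14, -1,
-0.14, -0.95, -0.05, 0.00, -0.00, 0.14, -1,
-0.15, -0.95, -0.05, 0.00, -0.00, 0.14, -1,
-0.15, -0.95, -0.05, 0.00, -0.00, 0.14, -1,
-0.16, -0.95, -0.05, 0.00, -0.00, 0.14, -1,
-0.17, -0.95, -0.05, 0.00, -0.00, 0.14, -1,
-0.18, -0.94, -0.05, 0.00, -0.00, 0.14, -1,
-0.19, -0.94, -0.05, 0.00, -0.00, 0.14, -1,
```

Request:
{"api": "step_arm", "payload": {"moves": [-0.03,-0.6,-0.08,0,0,0.14,-1,-0.04,-0.96,-0.08,0,0,0.14,-1,-0.05,-0.96,-0.05,0,0,0.14,-1,-0.06,-0.96,-0.05,0,0,0.14,-1,-0.07,-0.96,-0.05,0,0,0.14,-1,-0.08,-0.96,-0.05,0,0,0.14,-1,-0.09,-0.96,-0.05,0,0,0.14,-1,-0.1,-0.96,-0.05,0,0,0.14,-1]}}

```text
time: 10.27
tool_pos: [427.0, -215.3, 157.2]
tcp_rot: [3.138, -0.006, -0.255]
contact_force: [-0.3, -0.1, 0.2]
grip_width: 91.8
```

Request:
{"api": "step_arm", "payload": {"moves": [-0.11,-0.96,-0.05,0,0,0.14,-1,-0.12,-0.96,-0.05,0,0,0.14,-1,-0.13,-0.95,-0.05,0,0,0.14,-1,-0.14,-0.95,-0.05,0,0,0.14,-1,-0.15,-0.95,-0.05,0,0,0.14,-1,-0.15,-0.95,-0.05,0,0,0.14,-1,-0.16,-0.95,-0.05,0,0,0.14,-1,-0.17,-0.95,-0.05,0,0,0.14,-1]}}

```text
time: 10.93
tool_pos: [447.3, -54.1, 164.9]
tcp_rot: [3.139, -0.004, -0.338]
contact_force: [0.5, 0.1, 0.7]
grip_width: 91.5
```

```bash
python3 plan.py 400 312 130 -32 0
```

```text
obs [447.3 -54.1 164.9] rpy [179.83  -0.25 -19.35] t 10.93 F [0.5 0.1 0.7] w 91.5
tool delta mm [-166.  -329.8   33.2] turn deg [ 0.14 -0.27 12.65] rows 19
-0.44, -0.87, 0.09, 0.00, -0.00, 0.17, -1,
-0.45, -0.86, 0.09, 0.00, -0.00, 0.17, -1,
-0.46, -0.86, 0.09, 0.00, -0.00, 0.17, -1,
-0.47, -0.85, 0.09, 0.00, -0.00, 0.17, -1,
-0.48, -0.85, 0.09, 0.00, -0.00, 0.17, -1,
-0.49, -0.84, 0.09, 0.00, -0.00, 0.17, -1,
-0.50, -0.84, 0.09, 0.00, -0.00, 0.17, -1,
-0.51, -0.83, 0.09, 0.00, -0.00, 0.17, -1,
-0.52, -0.82, 0.09, 0.00, -0.00, 0.17, -1,
-0.52, -0.82, 0.09, 0.00, -0.00, 0.17, -1,
-0.53, -0.81, 0.09, 0.00, -0.00, 0.17, -1,
-0.54, -0.81, 0.09, 0.00, -0.00, 0.17, -1,
-0.55, -0.80, 0.09, 0.00, -0.00, 0.17, -1,
-0.56, -0.79, 0.09, 0.00, -0.00, 0.17, -1,
-0.57, -0.79, 0.09, 0.00, -0.00, 0.17, -1,
-0.58, -0.78, 0.09, 0.00, -0.00, 0.17, -1,
-0.59, -0.77, 0.09, 0.00, -0.00, 0.17, -1,
-0.60, -0.77, 0.09, 0.00, -0.00, 0.17, -1,
-0.61, -0.76, 0.09, 0.00, -0.00, 0.17, -1,
```

Request:
{"api": "step_arm", "payload": {"moves": [-0.44,-0.87,0.07,0,0,0.17,-1,-0.45,-0.86,0.07,0,0,0.17,-1,-0.46,-0.86,0.07,0,0,0.17,-1,-0.47,-0.85,0.07,0,0,0.17,-1,-0.48,-0.85,0.07,0,0,0.17,-1,-0.49,-0.84,0.07,0,0,0.17,-1,-0.5,-0.84,0.07,0,0,0.17,-1,-0.51,-0.83,0.07,0,0,0.17,-1]}}

```text
time: 11.6
tool_pos: [425.2, 108.3, 153.1]
tcp_rot: [3.139, -0.006, -0.438]
contact_force: [-0.2, 0.4, -0.2]
grip_width: 91.7
```

```bash
python3 - <<'E'
from h import *
o=get_obs();print(o['tool_pos'],np.degrees(o['tcp_rot']),o['joint_positions'])
s=capture('side');cv2.imwrite('pics/side8.png',s[:,:,::-1])
t=capture('top');cv2.imwrite('pics/top8.png',t[:,:,::-1])
# knob silhouette fit in top0/side0
from scipy.optimize import differential_evolution
def sil(n,x,y,yaw,shape,off,f):
    c,s_=np.cos(yaw),np.sin(yaw)
    L=np.array([[a*23,b*13,z] for a in(1,-1) for b in (1,-1) for z in(0,36)],float)
    P=np.c_[x+c*L[:,0]-s_*L[:,1],y+s_*L[:,0]+c*L[:,1],L[:,2]]
    q=((proj(n,P)-off+.5)*f*16).astype(np.int32)
    m=np.zeros(shape,np.uint8); cv2.fillPoly(m,[cv2.convexHull(q[:,None,:])],255,shift=4)
    return cv2.resize(m,None,fx=1/f,fy=1/f,interpolation=cv2.INTER_AREA)/255.
for n,im,off,wh in(('side',cv2.imread('pics/side0.png'),(252,268),(36,36)),('top',cv2.imread('pics/top0.png'),(156,208),(20,22)),('side',cv2.imread('pics/side8.png'),(252,268),(36,36)),('top',cv2.imread('pics/top8.png'),(156,208),(20,22))):
    a=im[off[1]:off[1]+wh[1],off[0]:off[0]+wh[0]].astype(float)
    # darkness (blue-free): knob is neutral; pointer white. use saturation proxy R-B: wood high, knob/pointer low
    d=a[:,:,2]-a[:,:,0]; bg=np.median(d); obs=np.clip((bg-d)/bg*1.1,0,1)
    if n=='top': pass
    f=8
    def cost(p): return ((sil(n,p[0],p[1],p[2],(wh[1]*f,wh[0]*f),np.array(off),f)-obs)**2).sum()
    r=differential_evolution(cost,[(380,420),(290,335),(-1.1,0.2)],seed=1,maxiter=60,tol=1e-6)
    print(n,np.round(r.x[:2],1),np.degrees(r.x[2]),r.fun,obs.sum())
E
```

```text
[425.21834528 108.29472186 153.12823754] [179.8656672   -0.3178119  -25.07523695] [ 0.07788595  0.26673997  1.86055628 -0.00563574  1.01063346  2.08931989]
side [399.4 319.1] -38.45158880827233 31.401177399165327 343.7723577235772Traceback (most recent call last):
  File "<stdin>", line 21, in <module>
    return fun(*args, **kwargs)
    ret = solver.solve()
    next(self)
    ~~~~^^^^^^
    energy = self.func(parameters)
    return self.f(x, *self.args)
           ~~~~~~^^^^^^^^^^^^^^^
  File "<stdin>", line 20, in cost
  File "<stdin>", line 11, in sil
  File "h.py", line 7, in proj
    c,M=cam(n); p=(np.atleast_2d(P)-c['eye'])@M; s=p[:,:2]/p[:,2:]
        ~~~^^^
  File "h.py", line 5, in cam
    c=get_calibration(n); return c, R.from_euler('xyz',c['orientation']).as_matrix()
ValueError: time passes only in moves, steps and waits
```

View pics/top8.png

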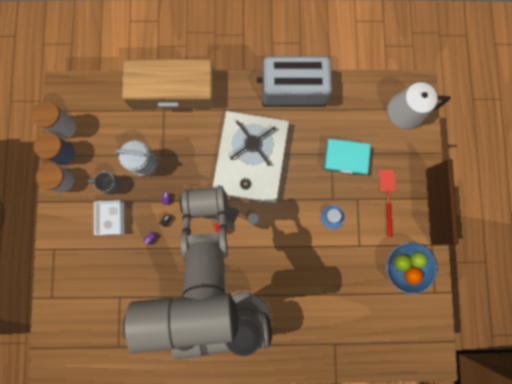

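```bash
python3 - <<'E'
from plant import *
import pickle
pickle.dump({n:get_calibration(n) for n in('side','top')},open('cal.pkl','wb'))
E
sed -i "s/^def cam(n):/import pickle\nCAL=pickle.load(open('\.\/cal.pkl','rb'))\ndef cam(n):/; s/c=get_calibration(n); return/c=CAL[n]; return/" h.py
cat > kfit.py <<'E'
from h import *
from scipy.optimize import differential_evolution
def sil(n,x,y,yaw,shape,off,f,z0=0):
    c,s_=np.cos(yaw),np.sin(yaw)
    L=np.array([[a*23,b*13,z] for a in(1,-1) for b in (1,-1) for z in(0,36)],float)
    P=np.c_[x+c*L[:,0]-s_*L[:,1],y+s_*L[:,0]+c*L[:,1],L[:,2]+z0]
    q=((proj(n,P)-off+.5)*f*16).astype(np.int32)
    m=np.zeros(shape,np.uint8); cv2.fillPoly(m,[cv2.convexHull(q[:,None,:])],255,shift=4)
    return cv2.resize(m,None,fx=1/f,fy=1/f,interpolation=cv2.INTER_AREA)/255.
if __name__=='__main__':
  for n,nm,off,wh in(('side','side8',(252,268),(36,36)),('top','top0',(156,208),(20,22)),('top','top8',(156,208),(20,22))):
    a=cv2.imread(f'pics/{nm}.png')[off[1]:off[1]+wh[1],off[0]:off[0]+wh[0]].astype(float)
    d=a[:,:,2]-a[:,:,0]; bg=np.median(d); obs=np.clip((bg*.85-d)/(bg*.75),0,1)
    f=8
    r=differential_evolution(lambda p:((sil(n,p[0],p[1],p[2],(wh[1]*f,wh[0]*f),np.array(off),f)-obs)**2).sum(),[(380,420),(290,335),(-1.1,0.2)],seed=1,maxiter=60,tol=1e-6)
    print(nm,np.round(r.x[:2],1),np.degrees(r.x[2]),r.fun,obs.sum())
    cv2.imwrite(f'pics/obs_{nm}.png',cv2.resize((np.hstack([obs,sil(n,*r.x,(wh[1]*f,wh[0]*f),np.array(off),f)])*255).astype(np.uint8),None,fx=8,fy=8,interpolation=cv2.INTER_NEAREST))
  print('pot on coaster proj top',proj('top',[[408,-363,53],[408,-363,5]]),'side',proj('side',[[408,-363,53],[408,-363,5]]))
  t=cv2.imread('pics/top8.png')[:,:,::-1]; crop(t,315,198,36,36,16,'pics/t8p.png'); crop(cv2.imread('pics/side8.png')[:,:,::-1],280,145,45,45,14,'pics/s8p.png')
E
python3 kfit.py
```

```text
side8 [399.5 318.8] -40.345007181868176 34.97799103844322 312.7073170731707
top0 [401.  310.6] -33.651110005968505 8.724887154380434 85.7459915611814
top8 [400.5 310.5] -34.226635541926235 7.8416143534538 87.6577777777778
pot on coaster proj top [[332.95493752 215.56772109]
 [330.50209586 216.40750401]] side [[302.28019776 159.44695387]
 [301.50889767 169.82732006]]
```

View pics/t8p.png

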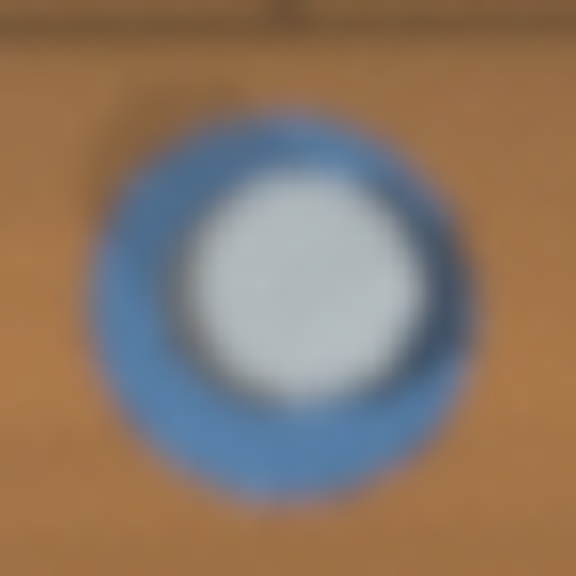

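View pics/s8p.png

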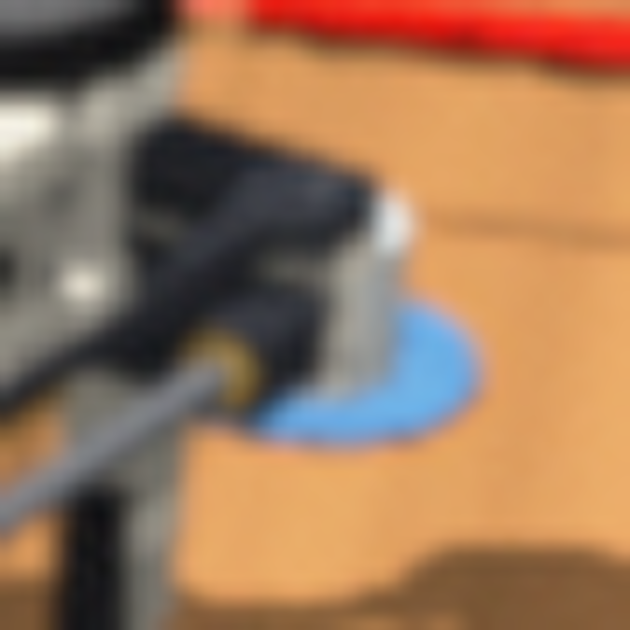

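View pics/obs_side8.png

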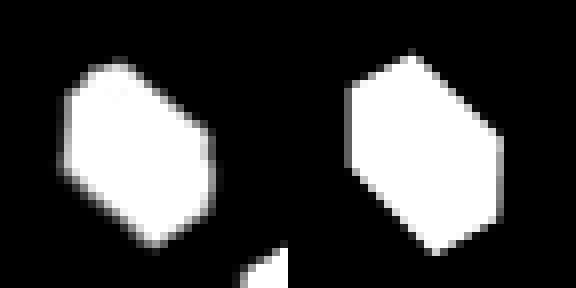

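```bash
python3 plan.py 400 314 100 -36 11
```

```text
obs [424.8 109.3 152.9] rpy [179.87  -0.26 -24.89] t 11.7 F [-0.9 -0.2  0.3] w 91.7
tool delta mm [-108.9 -175.4   52. ] turn deg [ 0.1  -0.28 11.11] rows 11
-0.49, -0.80, 0.24, 0.00, -0.01, 0.25, -1,
-0.51, -0.79, 0.24, 0.00, -0.01, 0.25, -1,
-0.52, -0.78, 0.24, 0.00, -0.01, 0.25, -1,
-0.54, -0.77, 0.24, 0.00, -0.01, 0.25, -1,
-0.55, -0.76, 0.24, 0.00, -0.01, 0.25, -1,
-0.56, -0.75, 0.24, 0.00, -0.01, 0.25, -1,
-0.58, -0.74, 0.24, 0.00, -0.01, 0.25, -1,
-0.59, -0.73, 0.24, 0.00, -0.01, 0.25, -1,
-0.60, -0.72, 0.24, 0.00, -0.01, 0.25, -1,
-0.61, -0.71, 0.24, 0.00, -0.01, 0.25, -1,
-0.63, -0.70, 0.24, 0.00, -0.01, 0.25, -1,
```

Request:
{"api": "step_arm", "payload": {"moves": [-0.49,-0.8,0.2,0,-0.01,0.25,-1,-0.51,-0.79,0.2,0,-0.01,0.25,-1,-0.52,-0.78,0.24,0,-0.01,0.25,-1,-0.54,-0.77,0.24,0,-0.01,0.25,-1,-0.55,-0.76,0.24,0,-0.01,0.25,-1,-0.56,-0.75,0.24,0,-0.01,0.25,-1,-0.58,-0.74,0.24,0,-0.01,0.25,-1,-0.59,-0.73,0.24,0,-0.01,0.25,-1]}}

```text
time: 12.37
tool_pos: [408.4, 258.2, 115.4]
tcp_rot: [3.139, -0.003, -0.582]
contact_force: [0.3, 0.1, -0.1]
grip_width: 91.4
```

```bash
python3 plan.py 400 314 70 -36 4
```

```text
obs [408.4 258.2 115.4] rpy [179.87  -0.2  -33.35] t 12.37 F [ 0.3  0.1 -0.1] w 91.4
tool delta mm [-37.8 -42.1  45.2] turn deg [ 0.12 -0.2   2.65] rows 4
-0.47, -0.53, 0.56, 0.01, -0.01, 0.17, -1,
-0.48, -0.52, 0.57, 0.01, -0.01, 0.17, -1,
-0.48, -0.52, 0.57, 0.01, -0.01, 0.17, -1,
-0.49, -0.51, 0.57, 0.01, -0.01, 0.17, -1,
```

Request:
{"api": "step_arm", "payload": {"moves": [-0.47,-0.53,0.56,0.01,-0.01,0.17,-1,-0.48,-0.52,0.56,0.01,-0.01,0.17,-1,-0.48,-0.52,0.56,0.01,-0.01,0.17,-1,-0.4,-0.45,0.5,0.01,-0.01,0.15,-1,0,0,0,0,0,0,-1]}}

```text
time: 12.78
tool_pos: [401.9, 314.4, 69.5]
tcp_rot: [-3.14, -0.002, -0.629]
contact_force: [0.3, -0.3, 0.5]
grip_width: 91.8
```

```bash
python3 - <<'E'
from h import *
s=capture('side');cv2.imwrite('pics/side9.png',s[:,:,::-1])
t=capture('top');cv2.imwrite('pics/top9.png',t[:,:,::-1])
crop(s,225,215,90,90,8,'pics/s9c.png');crop(t,135,175,70,70,9,'pics/t9c.png')
E
python3 plan.py 400 314 30 -36 4
```

```text
obs [402.6 313.3  70.9] rpy [-1.7987e+02 -1.5000e-01 -3.6010e+01] t 12.88 F [ 0.  -0.1 -0.5] w 91.6
tool delta mm [-2.6  1.1 40.9] turn deg [-0.13 -0.15 -0.01] rows 4
-0.03, 0.01, 0.51, -0.01, -0.01, -0.00, -1,
-0.03, 0.01, 0.51, -0.01, -0.01, -0.00, -1,
-0.03, 0.01, 0.51, -0.01, -0.01, -0.00, -1,
-0.03, 0.01, 0.51, -0.01, -0.01, -0.00, -1,
```

View pics/s9c.png

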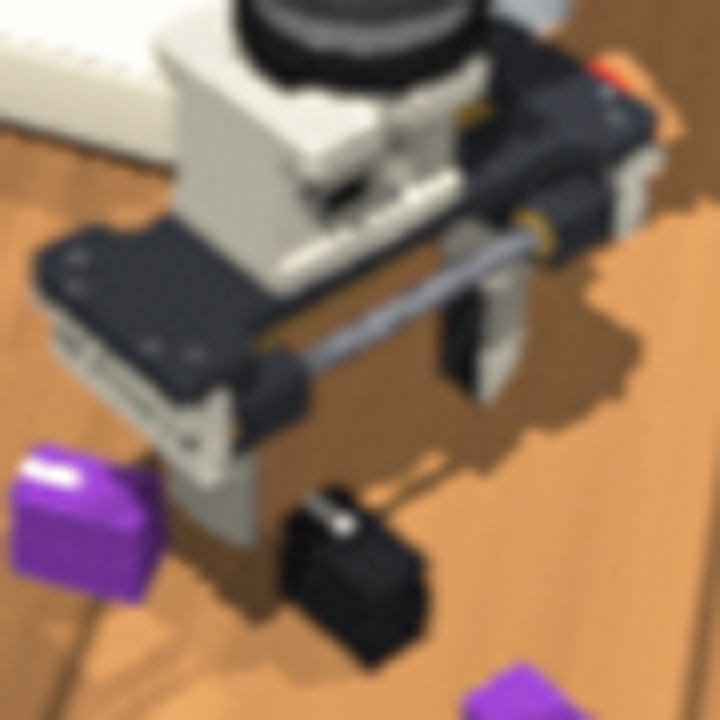

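View pics/t9c.png

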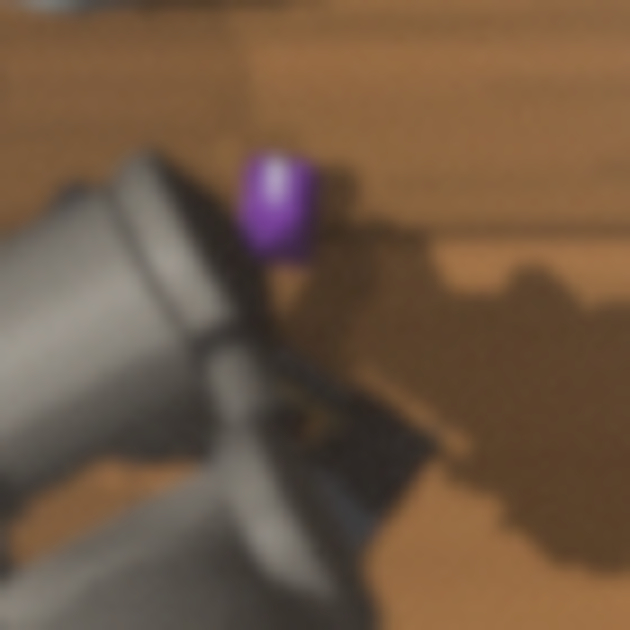

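```bash
python3 - <<'E'
from h import *
s=cv2.imread('pics/side9.png');f=8;off=[225,215]
S=cv2.resize(s[215:305,225:315],None,fx=f,fy=f,interpolation=cv2.INTER_CUBIC)
p=np.array([402.6,313.3,70.9]);a=np.radians(-36);v=np.array([np.cos(a),np.sin(a),0]);u=np.array([-np.sin(a),np.cos(a),0])
def pl(P,c,cl=True):
    e=((proj('side',P)-off+.5)*f).astype(int); cv2.polylines(S,[e],cl,c,1)
for sg in(1,-1): pl([p+sg*k*u+w*v for k,w in((46,-9.5),(46,9.5),(56,9.5),(56,-9.5))],(0,255,0))
def box(x,y,yaw,c):
    a=np.radians(yaw);v=np.array([np.cos(a),np.sin(a),0]);u=np.array([-np.sin(a),np.cos(a),0])
    for z in(0,36): pl([np.array([x,y,z])+i*23*v+j*13*u for i,j in((1,1),(1,-1),(-1,-1),(-1,1))],c)
    pl([np.array([x,y,36]),np.array([x,y,36])+23*v],c)
box(399.5,318.8,-40,(0,0,255)); box(400,314,-36,(255,255,0))
cv2.imwrite('pics/s9o.png',S)
E
```

```text
(no output)
```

View pics/s9o.png

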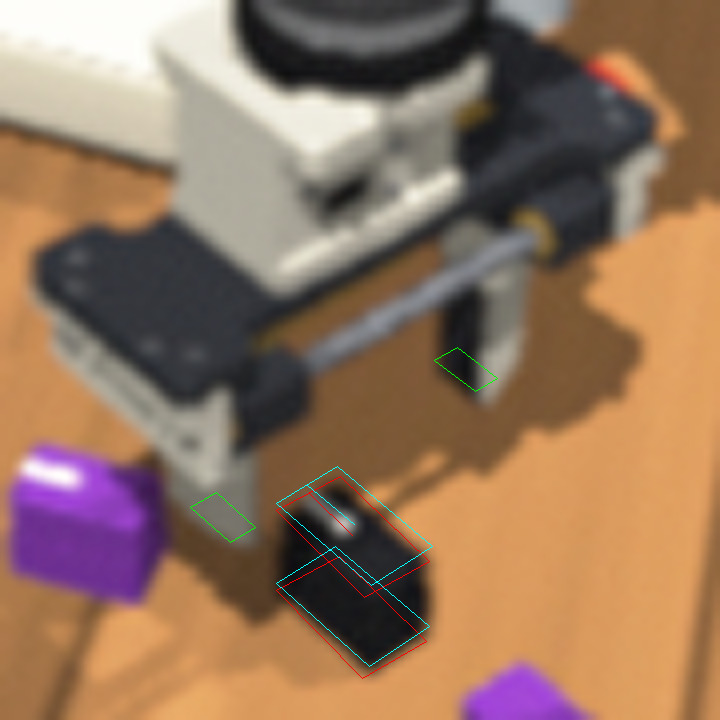

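```bash
python3 - <<'E'
from h import *
q=proj('side',[400,314,18])[0]
print(atz('side',q-[1.4,1.4],18), atz('side',q-[1.0,1.0],18))
E
python3 plan.py 400 312 40 -36 2
```

```text
[404.57586598 310.0993459   18.        ] [403.26427487 311.21743171  18.        ]
obs [402.6 313.3  70.9] rpy [-1.7987e+02 -1.5000e-01 -3.6010e+01] t 12.88 F [ 0.  -0.1 -0.5] w 91.6
tool delta mm [-1.4  2.6 30.9] turn deg [-0.13 -0.15 -0.01] rows 2
-0.03, 0.07, 0.77, -0.02, -0.02, -0.00, -1,
-0.03, 0.07, 0.77, -0.02, -0.02, -0.00, -1,
```

Request:
{"api": "step_arm", "payload": {"moves": [0,0.06,0.7,-0.02,-0.02,0,-1,0,0.06,0.7,-0.02,-0.02,0,-1,0,0,0.55,0,0,0,-1,0,0,0,0,0,0,-1]}}

```text
time: 13.22
tool_pos: [404.6, 308.6, 34.4]
tcp_rot: [-3.137, -0.003, -0.629]
contact_force: [-0.5, -0.8, 0.5]
grip_width: 91.5
```

```bash
python3 - <<'E'
from h import *
s=capture('side');cv2.imwrite('pics/side10.png',s[:,:,::-1])
f=9;off=[230,245];o=get_obs()
S=cv2.resize(s[245:305,230:305,::-1],None,fx=f,fy=f,interpolation=cv2.INTER_CUBIC)
cv2.imwrite('pics/s10c.png',S)
E
python3 plan.py 402 312 6 -36 2
```

```text
obs [405.2 308.9  35.4] rpy [-179.69   -0.22  -36.05] t 13.27 F [ 0.  -0.1  1.1] w 92.0
tool delta mm [-4.5 -0.5 29.4] turn deg [-0.31 -0.22 -0.05] rows 2
-0.11, -0.01, 0.73, -0.04, -0.03, -0.01, -1,
-0.11, -0.01, 0.73, -0.04, -0.03, -0.01, -1,
```

View pics/s10c.png

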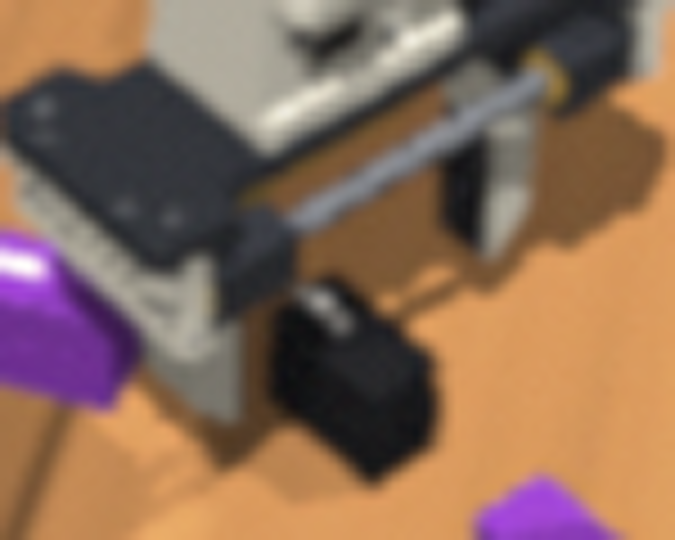

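Request:
{"api": "step_arm", "payload": {"moves": [-0.15,0,0.4,-0.04,-0.03,0,-1,-0.15,0,0.4,-0.04,-0.03,0,-1,0,0,0.3,0,0,0,-1,0,0,0,0,0,0,-1]}}

```text
time: 13.6
tool_pos: [402.3, 312.2, 14.7]
tcp_rot: [-3.138, -0.002, -0.631]
contact_force: [-0.0, -0.7, -0.5]
grip_width: 91.7
```

```bash
python3 - <<'E'
from h import *
s=capture('side');cv2.imwrite('pics/side11.png',s[:,:,::-1])
f=9
cv2.imwrite('pics/s11c.png',cv2.resize(s[245:305,230:305,::-1],None,fx=f,fy=f,interpolation=cv2.INTER_CUBIC))
E
python3 plan.py 400.3 312.4 6 -36 2
```

```text
obs [402.5 312.4  15.1] rpy [-1.7975e+02 -1.1000e-01 -3.6120e+01] t 13.65 F [-0.6  0.6 -0.9] w 91.7
tool delta mm [-1.8  1.3  9.1] turn deg [-0.25 -0.11 -0.12] rows 2
-0.05, 0.03, 0.23, -0.03, -0.01, -0.02, -1,
-0.05, 0.03, 0.23, -0.03, -0.01, -0.02, -1,
```

View pics/s11c.png

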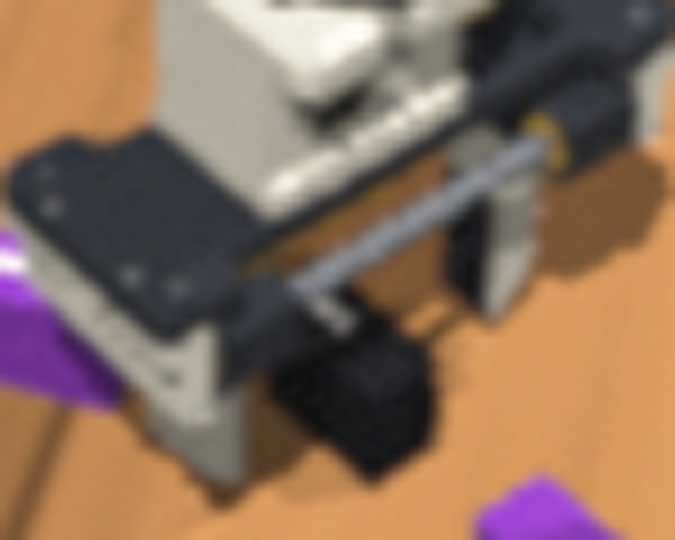

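Request:
{"api": "step_arm", "payload": {"moves": [-0.06,0.04,0.2,-0.03,-0.01,0,-1,-0.05,0.04,0.2,-0.03,-0.01,0,-1,0,0,0,0,0,0,-1]}}

```text
time: 13.9
tool_pos: [399.9, 312.7, 6.9]
tcp_rot: [-3.141, -0.001, -0.63]
contact_force: [0.0, -0.0, 0.4]
grip_width: 91.7
```

```bash
python3 plan.py 400.3 312.4 6 -36 1
```

```text
obs [399.9 312.7   6.9] rpy [-1.7996e+02 -5.0000e-02 -3.6100e+01] t 13.9 F [ 0.  -0.   0.4] w 91.7
tool delta mm [0.5 0.  0.9] turn deg [-0.04 -0.05 -0.1 ] rows 1
0.03, 0.00, 0.04, -0.01, -0.01, -0.02, -1,
```

Request:
{"api": "step_arm", "payload": {"moves": [0,0,0.03,0,0,0,1,0,0,0,0,0,0,1,0,0,0,0,0,0,1,0,0,0,0,0,0,1,0,0,0,0,0,0,1,0,0,0,0,0,0,1,0,0,0,0,0,0,1,0,0,0,0,0,0,1]}}

```text
time: 14.57
tool_pos: [400.1, 313.0, 6.6]
tcp_rot: [-3.14, -0.001, -0.63]
contact_force: [-0.2, -0.7, 0.1]
grip_width: 43.0
```

Request:
{"api": "step_arm", "payload": {"moves": [0,0,0,0,0,0,1,0,0,0,0,0,0,1,0,0,0,0,0,0,1]}}

```text
time: 14.82
tool_pos: [400.3, 313.1, 6.7]
tcp_rot: [-3.14, -0.001, -0.63]
contact_force: [0.0, -0.3, 0.1]
grip_width: 25.7
```

Request:
{"api": "step_arm", "payload": {"moves": [0,0,0,0,0,0,1,0,0,0,0,0,0,1,0,0,-0.4,0,0,0,1,0,0,-0.8,0,0,0,1,0,0,-0.9,0,0,0,1,0,0,-0.9,0,0,0,1,0,0,0,0,0,0,1]}}

```text
time: 15.4
tool_pos: [398.5, 312.1, 68.8]
tcp_rot: [3.138, 0.001, -0.63]
contact_force: [0.7, 0.8, -1.3]
grip_width: 25.8
```

```bash
python3 - <<'E'
from h import *
s=capture('side');cv2.imwrite('pics/side12.png',s[:,:,::-1])
f=9;off=np.array([230,225])
S=cv2.resize(s[225:290,230:305,::-1],None,fx=f,fy=f,interpolation=cv2.INTER_CUBIC)
cv2.imwrite('pics/s12c.png',S)
E
python3 plan.py 400.3 312.4 60 -36 1 1
```

```text
obs [397.9 311.7  67.4] rpy [ 1.7972e+02  1.0000e-01 -3.6080e+01] t 15.45 F [-0.2  0.9 -1.7] w 25.6
tool delta mm [ 1.6 -2.   7.4] turn deg [ 0.28  0.1  -0.08] rows 1
0.08, -0.10, 0.37, 0.07, 0.02, -0.02, 1,
```

View pics/s12c.png

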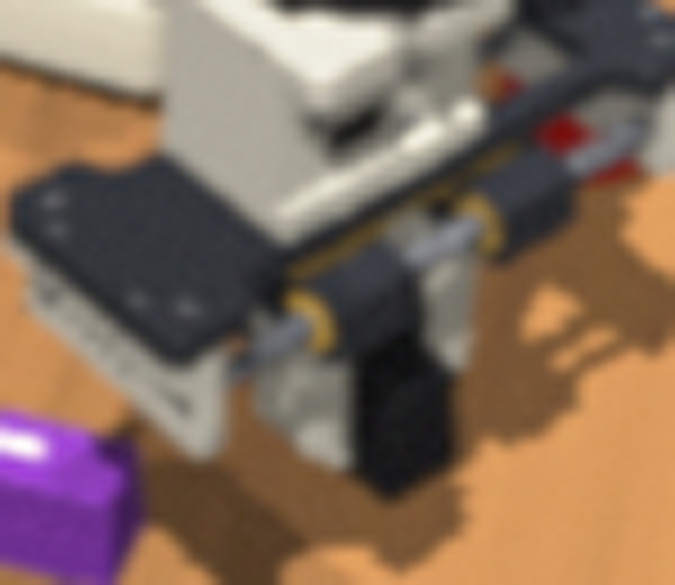

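```bash
python3 - <<'E'
from h import *
for n,o,a,b in (('side',(234.5,179.5),(280,392),(190,378)),('top',(231.5,169.5),(277,275),(290,195))):
    A=atz(n,(o[0]+a[0]/20,o[1]+a[1]/20),61);B=atz(n,(o[0]+b[0]/20,o[1]+b[1]/20),61); d=B-A
    print(n,A,B,np.hypot(d[0],d[1]),np.degrees(np.arctan2(d[1],d[0])))
# stem tip from brass
print('top brass',atz('top',(231.5+270/20,169.5+277/20),84))
print('side tip',atz('side',(234.5+292/20,179.5+275/20),84))
t=cv2.imread('pics/top8.png')[:,:,::-1];crop(t,231,169,28,28,20,'pics/t8s.png')
s=cv2.imread('pics/side0.png')
s=cv2.imread('pics/side12.png')[:,:,::-1];crop(s,235,180,28,28,20,'pics/s12s.png')
s=cv2.imread('pics/side6.png')[:,:,::-1];crop(s,235,180,28,28,20,'pics/s6s.png')
E
python3 plan.py 470 180 150 -20 10 1
```

```text
side [539.98219724  -7.22314351  61.        ] [555.75165825  -7.78456146  61.        ] 15.779451536171527 -2.0389599321955387
top [540.93118707 -13.41784954  61.        ] [557.13332008 -16.17829037  61.        ] 16.43560609249667 -9.668934773774657
top brass [537.04079512 -12.04720833  84.        ]
side tip [537.78344884  -7.74088257  84.        ]
obs [397.9 311.7  67.4] rpy [ 1.7972e+02  1.0000e-01 -3.6080e+01] t 15.45 F [-0.2  0.9 -1.7] w 25.6
tool delta mm [135.7  64.4 -82.5] turn deg [  0.26   0.14 -16.08] rows 10
0.68, 0.32, -0.41, 0.01, 0.00, -0.40, 1,
0.67, 0.34, -0.41, 0.01, 0.00, -0.40, 1,
0.66, 0.36, -0.41, 0.01, 0.00, -0.40, 1,
0.65, 0.38, -0.41, 0.01, 0.00, -0.40, 1,
0.64, 0.40, -0.41, 0.01, 0.00, -0.40, 1,
0.63, 0.41, -0.41, 0.01, 0.00, -0.40, 1,
0.62, 0.43, -0.41, 0.01, 0.00, -0.40, 1,
0.60, 0.45, -0.41, 0.01, 0.00, -0.40, 1,
0.59, 0.46, -0.41, 0.01, 0.00, -0.40, 1,
0.58, 0.48, -0.41, 0.01, 0.00, -0.40, 1,
```

View pics/t8s.png

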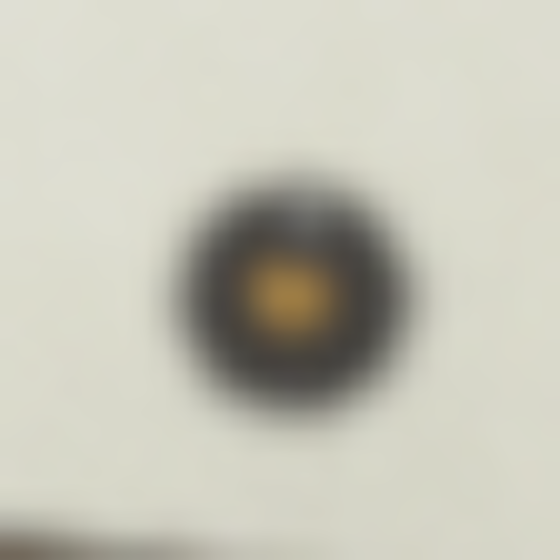

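View pics/s6s.png

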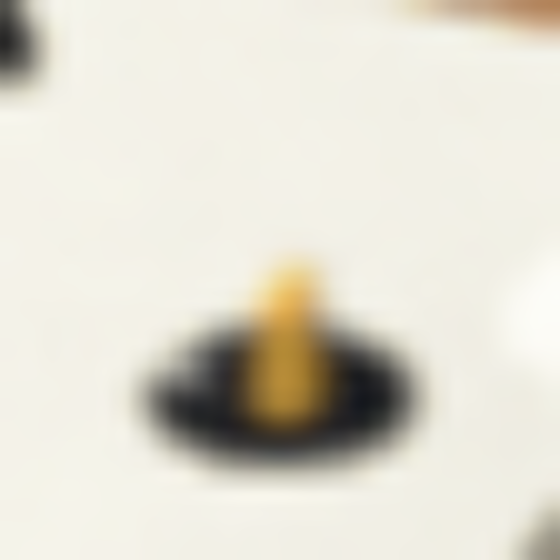

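Request:
{"api": "step_arm", "payload": {"moves": [0.5,0.2,-0.6,0.02,0,-0.4,1,0.67,0.34,-0.6,0.02,0,-0.4,1,0.66,0.36,-0.6,0.02,0,-0.4,1,0.65,0.38,-0.6,0.01,0,-0.4,1,0.64,0.4,-0.6,0,0,-0.4,1,0.63,0.41,-0.4,0,0,-0.4,1,0.62,0.43,-0.3,0,0,-0.4,1,0.6,0.45,-0.2,0,0,-0.4,1]}}

```text
time: 16.12
tool_pos: [450.5, 206.3, 140.5]
tcp_rot: [3.132, 0.013, -0.392]
contact_force: [-0.0, 0.3, -0.8]
grip_width: 25.6
```

```bash
python3 plan.py 540 -10 135 -9 0 1
```

```text
obs [450.5 206.3 140.5] rpy [179.44   0.73 -22.43] t 16.12 F [-0.   0.3 -0.8] w 25.6
tool delta mm [165.4 165.7   5. ] turn deg [  0.47   0.79 -13.43] rows 12
0.69, 0.69, 0.02, 0.01, 0.02, -0.28, 1,
0.68, 0.70, 0.02, 0.01, 0.02, -0.28, 1,
0.66, 0.72, 0.02, 0.01, 0.02, -0.28, 1,
0.65, 0.73, 0.02, 0.01, 0.02, -0.28, 1,
0.63, 0.74, 0.02, 0.01, 0.02, -0.28, 1,
0.62, 0.75, 0.02, 0.01, 0.02, -0.28, 1,
0.60, 0.77, 0.02, 0.01, 0.02, -0.28, 1,
0.59, 0.78, 0.02, 0.01, 0.02, -0.28, 1,
0.57, 0.79, 0.02, 0.01, 0.02, -0.28, 1,
0.56, 0.80, 0.02, 0.01, 0.02, -0.28, 1,
0.54, 0.81, 0.02, 0.01, 0.02, -0.28, 1,
0.53, 0.82, 0.02, 0.01, 0.02, -0.28, 1,
```

Request:
{"api": "step_arm", "payload": {"moves": [0.69,0.69,0,0.02,0.04,-0.28,1,0.68,0.7,0,0.02,0.04,-0.28,1,0.66,0.72,0,0.02,0.04,-0.28,1,0.65,0.73,0,0.02,0.04,-0.28,1,0.63,0.74,0,0.01,0.02,-0.28,1,0.62,0.75,0,0.01,0.02,-0.28,1,0.6,0.77,0,0.01,0.02,-0.28,1,0.59,0.78,0,0,0.02,-0.28,1]}}

```text
time: 16.78
tool_pos: [508.9, 55.6, 132.8]
tcp_rot: [3.137, 0.008, -0.225]
contact_force: [0.6, -0.4, -1.0]
grip_width: 25.7
```

```bash
python3 plan.py 540 -10 125 -9 4 1
```

```text
obs [508.9  55.6 132.8] rpy [179.74   0.46 -12.9 ] t 16.78 F [ 0.6 -0.4 -1. ] w 25.7
tool delta mm [45.  56.9  7.7] turn deg [ 0.24  0.47 -3.9 ] rows 4
0.56, 0.71, 0.10, 0.02, 0.03, -0.24, 1,
0.55, 0.72, 0.10, 0.02, 0.03, -0.24, 1,
0.54, 0.73, 0.10, 0.02, 0.03, -0.24, 1,
0.52, 0.74, 0.10, 0.02, 0.03, -0.24, 1,
```

Request:
{"api": "step_arm", "payload": {"moves": [0.56,0.71,0.08,0.02,0.03,-0.24,1,0.55,0.72,0.08,0.02,0.03,-0.24,1,0.54,0.73,0.08,0.02,0.03,-0.24,1,0.4,0.6,0.08,0.02,0.03,-0.24,1,0,0,0,0,0,0,1,0,0,0,0,0,0,1]}}

```text
time: 17.28
tool_pos: [536.5, -13.4, 118.6]
tcp_rot: [-3.141, 0.01, -0.159]
contact_force: [-0.2, 0.2, -1.0]
grip_width: 25.9
```

```bash
python3 - <<'E'
from h import *
s=capture('side');cv2.imwrite('pics/side13.png',s[:,:,::-1])
t=capture('top');cv2.imwrite('pics/top13.png',t[:,:,::-1])
crop(s,222,155,50,55,12,'pics/s13c.png');crop(t,205,140,80,70,9,'pics/t13c.png')
o=get_obs();print(o['tool_pos'],np.degrees(o['tcp_rot']))
E
python3 plan.py 540 -10 105 -9 4 1
```

```text
[536.4478479  -12.72335511 118.92358516] [-179.96903555    0.57786066   -9.02990381]
obs [536.4 -12.7 118.9] rpy [-179.97    0.58   -9.03] t 17.38 F [-0.3 -0.1 -1.5] w 26.2
tool delta mm [ 3.2 -3.2 13.9] turn deg [-0.03  0.58 -0.03] rows 4
0.04, -0.04, 0.17, -0.00, 0.04, -0.00, 1,
0.04, -0.04, 0.17, -0.00, 0.04, -0.00, 1,
0.04, -0.04, 0.17, -0.00, 0.04, -0.00, 1,
0.04, -0.04, 0.17, -0.00, 0.04, -0.00, 1,
```

View pics/s13c.png

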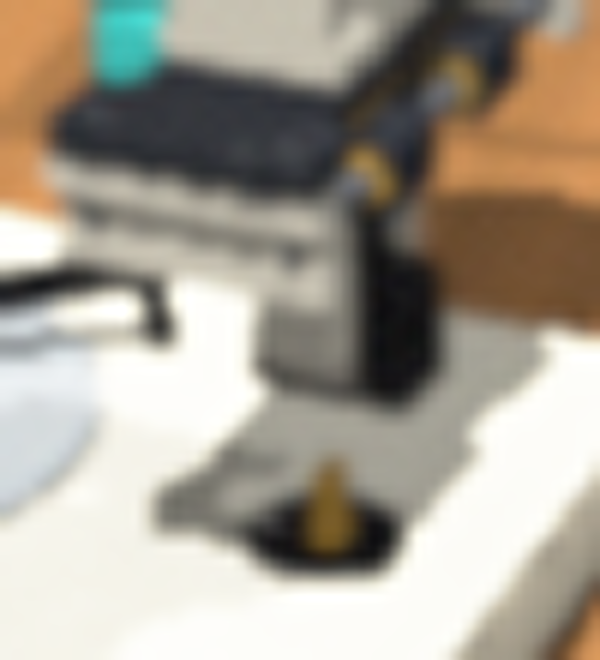

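View pics/t13c.png

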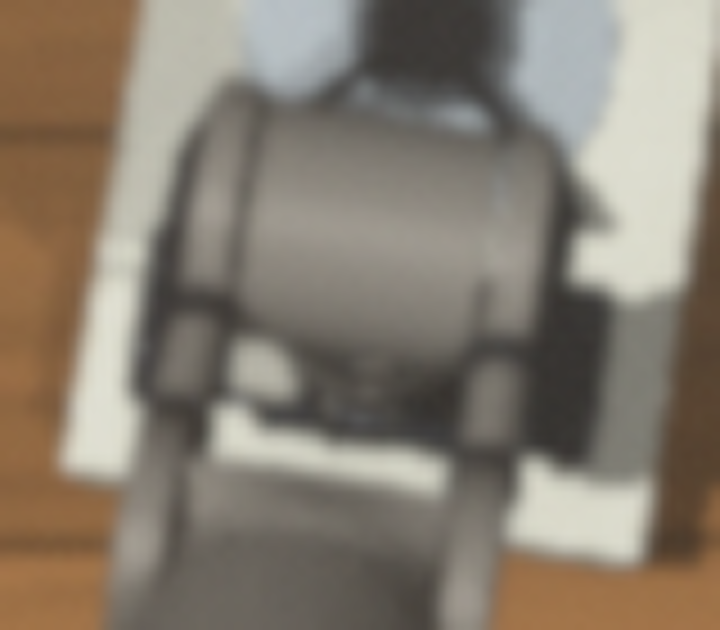

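```bash
python3 - <<'E'
from h import *
o=np.array([222,155]);f=12
P=[[540,-10,60],[540,-10,84],[540,-10,112.2],[536.4,-12.7,112.2],[536.4,-12.7,118.9],[546.4,-12.7,112.2],[536.4,-2.7,112.2]]
print((proj('side',P)-o+.5)*f)
# silhouettes: mask of brass in side images
for nm in('side13','side12','side6','side8'):
    a=cv2.imread(f'pics/{nm}.png').astype(float)[185:210,235:265]
    m=(a[...,2]-a[...,0]>50)&(a[...,2]>90)
    rows=[(185+i,235+np.where(m[i])[0].min(),235+np.where(m[i])[0].max()) for i in range(25) if m[i].any()]
    print(nm,[tuple(int(v) for v in r) for r in rows])
E
```

```text
[[326.5689369  533.00201733]
 [325.56404854 459.81090767]
 [324.35387899 371.8129938 ]
 [339.65313975 368.56341413]
 [339.40694311 347.34720292]
 [304.32980565 364.08878016]
 [330.17278741 386.68632493]]
side13 [(194, 249, 249), (195, 248, 249), (196, 248, 250), (197, 248, 250), (198, 248, 250), (199, 248, 250), (200, 249, 249)]
side12 [(193, 249, 249), (194, 248, 250), (195, 248, 250), (196, 248, 250), (197, 247, 250), (198, 247, 250), (199, 247, 250), (200, 248, 250)]
side6 [(193, 249, 250), (194, 248, 250), (195, 247, 250), (196, 248, 250), (197, 247, 250), (198, 247, 250), (199, 247, 250), (200, 248, 250)]
side8 [(193, 249, 249), (194, 248, 250), (195, 248, 250), (196, 248, 250), (197, 247, 250), (198, 247, 250), (199, 247, 250), (200, 248, 250)]
```

```bash
python3 plan.py 542 -8.5 100 -9 4 1
```

```text
obs [536.4 -12.7 118.9] rpy [-179.97    0.58   -9.03] t 17.38 F [-0.3 -0.1 -1.5] w 26.2
tool delta mm [ 5.  -5.  18.9] turn deg [-0.03  0.58 -0.03] rows 4
0.06, -0.06, 0.24, -0.00, 0.04, -0.00, 1,
0.06, -0.06, 0.24, -0.00, 0.04, -0.00, 1,
0.06, -0.06, 0.24, -0.00, 0.04, -0.00, 1,
0.06, -0.06, 0.24, -0.00, 0.04, -0.00, 1,
```

Request:
{"api": "step_arm", "payload": {"moves": [0.06,-0.07,0.24,0,0.04,0,1,0.06,-0.07,0.24,0,0.04,0,1,0.06,-0.06,0.24,0,0.04,0,1,0.06,-0.06,0.24,0,0.04,0,1,0,0,0,0,0,0,1,0,0,0,0,0,0,1]}}

```text
time: 17.88
tool_pos: [541.0, -4.0, 97.2]
tcp_rot: [-3.14, -0.001, -0.154]
contact_force: [-0.2, -0.5, -0.9]
grip_width: 25.8
```

```bash
python3 - <<'E'
from h import *
s=capture('side');cv2.imwrite('pics/side14.png',s[:,:,::-1])
crop(s,222,160,50,50,15,'pics/s14c.png')
E
python3 plan.py 542 -8.5 95 -9 1 1
```

```text
obs [540.9  -4.1  97.2] rpy [-1.7993e+02 -3.0000e-02 -8.8200e+00] t 17.93 F [ 0.2  0.  -1.9] w 25.6
tool delta mm [1.8 4.2 2.2] turn deg [-0.07 -0.03  0.18] rows 1
0.09, 0.21, 0.11, -0.02, -0.01, 0.04, 1,
```

View pics/s14c.png

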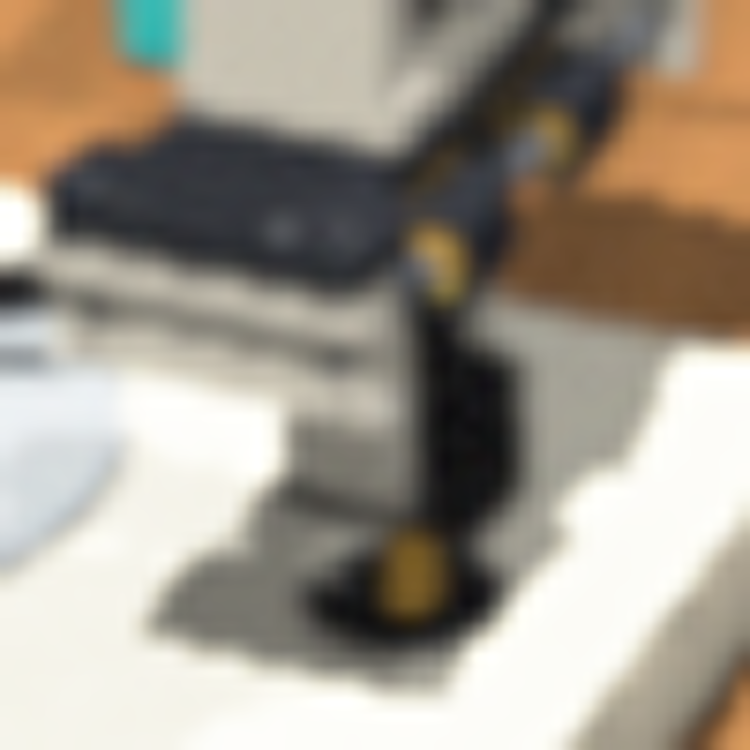

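```bash
cat > ov.py <<'E'
from h import *
import sys
# usage ov.py pic x y z yaw dx bx by out
nm=sys.argv[1]; X,Y,Z,yaw,dx,bx,by,sx,sy=map(float,sys.argv[2:11]); out=sys.argv[11]
s=cv2.imread(f'pics/{nm}.png');f=20;off=np.array([232,180]);w,h=34,30
S=cv2.resize(s[180:180+h,232:232+w],None,fx=f,fy=f,interpolation=cv2.INTER_CUBIC)
S=(np.clip((S/255.)**0.6,0,1)*255).astype(np.uint8)
def pl(P,c,cl=True):
    e=((proj('side',P)+[bx,by]-off+.5)*f).astype(int); cv2.polylines(S,[e],cl,c,1)
a=np.radians(yaw);v=np.array([np.cos(a),np.sin(a),0]);u=np.array([-np.sin(a),np.cos(a),0])
k=np.array([X,Y,Z-6.7])+dx*v
for z in(0,36): pl([k+[0,0,z]+i*23*v+j*13*u for i,j in((1,1),(1,-1),(-1,-1),(-1,1))],(0,255,0))
p=np.array([X,Y,Z]); pl([p+13*u+w_*v+[0,0,q] for w_,q in((-9.5,0),(9.5,0),(9.5,20),(-9.5,20))],(255,255,0))
th=np.linspace(0,2*np.pi,60)
a=np.radians(-9.3);v=np.array([np.cos(a),np.sin(a),0]);u=np.array([-np.sin(a),np.cos(a),0])
b=np.array([sx,sy,0])
pl([b+[0,0,61]+22*np.cos(t)*v+22*np.sin(t)*u for t in th],(0,0,255))
D=[(min(7*np.cos(t),1),7*np.sin(t)) for t in th]
for z in(61,84): pl([b+[0,0,z]+i*v+j*u for i,j in D],(255,0,255))
cv2.imwrite(out,S)
E
python3 ov.py side14 540.9 -4.1 97.2 -8.8 0 0 0 540 -7.2 pics/o14.png
```

```text
(no output)
```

View pics/o14.png

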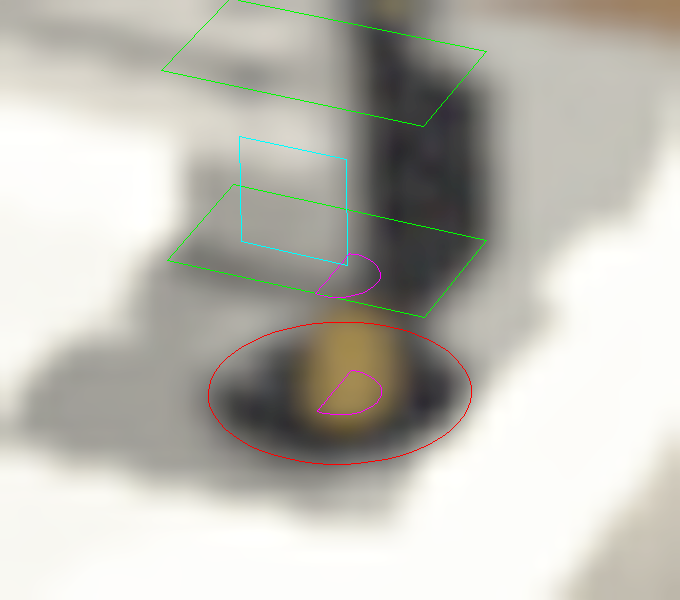

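Request:
{"api": "step_arm", "payload": {"moves": [-0.03,0.14,0.1,-0.02,0,0.02,1,0,0,0,0,0,0,1,0,0,0,0,0,0,1]}}

```text
time: 18.18
tool_pos: [540.0, -7.0, 95.4]
tcp_rot: [3.141, -0.001, -0.155]
contact_force: [0.5, -0.2, -2.5]
grip_width: 25.4
```

```bash
python3 - <<'E'
from h import *
s=capture('side');cv2.imwrite('pics/side15.png',s[:,:,::-1])
o=get_obs();print(o['tool_pos'],np.degrees(o['tcp_rot']),o['contact_force'])
import subprocess
p=o['tool_pos']
subprocess.run(['python3','ov.py','side15',*map(str,p),str(np.degrees(o['tcp_rot'][2])),'0','0','0','540','-7','pics/o15.png'])
E
python3 plan.py 540 -6.8 93 -9.2 1 1
```

```text
[539.94629579  -7.02325004  95.32053871] [ 1.79969474e+02 -5.71887192e-02 -8.89929505e+00] [ 0.75531016 -0.55041004 -1.85550185]
obs [539.9  -7.   95.3] rpy [ 1.7997e+02 -6.0000e-02 -8.9000e+00] t 18.23 F [ 0.8 -0.6 -1.9] w 25.6
tool delta mm [ 0.  -0.2  2.3] turn deg [ 0.03 -0.06  0.3 ] rows 1
0.00, -0.01, 0.12, 0.01, -0.01, 0.08, 1,
```

View pics/o15.png

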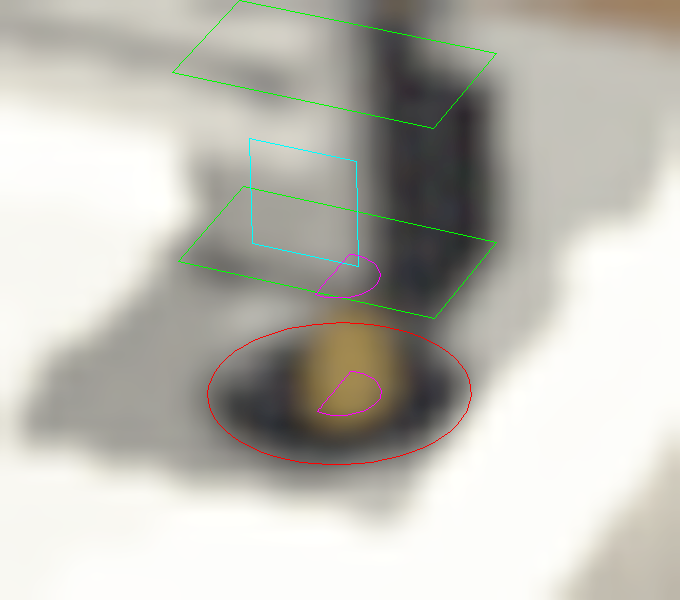

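Request:
{"api": "step_arm", "payload": {"moves": [0,0,0.12,0,0,0.05,1,0,0,0.1,0,0,0,1,0,0,0,0,0,0,1]}}

```text
time: 18.48
tool_pos: [540.2, -7.3, 91.0]
tcp_rot: [3.141, -0.002, -0.16]
contact_force: [-0.3, -0.2, -0.2]
grip_width: 25.8
```

Request:
{"api": "step_arm", "payload": {"moves": [0,0,0.1,0,0,0,1,0,0,0,0,0,0,1]}}

```text
time: 18.65
tool_pos: [540.5, -7.4, 89.4]
tcp_rot: [3.141, -0.003, -0.16]
contact_force: [-1.7, 0.6, 3.0]
grip_width: 25.9
```

Request:
{"api": "step_arm", "payload": {"moves": [0,0,0.04,0,0,0,1,0,0,0,0,0,0,1]}}

```text
time: 18.82
tool_pos: [540.5, -7.4, 89.2]
tcp_rot: [3.141, -0.003, -0.16]
contact_force: [-1.8, 0.0, 3.9]
grip_width: 25.7
```

Request:
{"api": "step_arm", "payload": {"moves": [0,0,0,0,0,0,1]}}

```text
time: 18.9
tool_pos: [540.5, -7.4, 89.5]
tcp_rot: [3.141, -0.003, -0.16]
contact_force: [-1.8, -0.3, 2.9]
grip_width: 25.8
```

Request:
{"api": "step_arm", "payload": {"moves": [-0.05,0,0.03,0,0,0,1,0,0,0,0,0,0,1]}}

```text
time: 19.07
tool_pos: [540.5, -7.4, 89.6]
tcp_rot: [3.141, -0.006, -0.16]
contact_force: [-1.4, 0.2, 3.9]
grip_width: 25.9
```

Request:
{"api": "step_arm", "payload": {"moves": [-0.05,0,0.04,0,0,0,1,0,0,0,0,0,0,1]}}

```text
time: 19.23
tool_pos: [540.4, -7.4, 89.3]
tcp_rot: [3.141, -0.009, -0.16]
contact_force: [-1.3, -0.2, 3.4]
grip_width: 25.9
```

Request:
{"api": "step_arm", "payload": {"moves": [0,0,-0.12,0,-0.1,0,1,-0.05,0,0,0,-0.03,0,1,0,0,0,0,0,0,1]}}

```text
time: 19.48
tool_pos: [538.7, -7.1, 90.9]
tcp_rot: [3.141, 0.003, -0.16]
contact_force: [0.8, 0.3, -1.3]
grip_width: 26.0
```

Request:
{"api": "step_arm", "payload": {"moves": [0,0,0.1,0,0.02,0,1,0,0,0,0,0,0,1]}}

```text
time: 19.65
tool_pos: [538.8, -7.1, 88.8]
tcp_rot: [3.141, 0.002, -0.16]
contact_force: [-0.4, 0.3, 4.2]
grip_width: 25.8
```

Request:
{"api": "step_arm", "payload": {"moves": [0,0,0.06,0,0,0,1,0,0,0,0,0,0,1]}}

```text
time: 19.82
tool_pos: [538.8, -7.1, 87.9]
tcp_rot: [3.141, 0.001, -0.16]
contact_force: [-1.4, -0.2, 5.1]
grip_width: 25.8
```

Request:
{"api": "step_arm", "payload": {"moves": [0,0,-0.2,0,0,0,1,0.09,0.11,0,0,0,0,1,0,0,0,0,0,0,1]}}

```text
time: 20.07
tool_pos: [540.0, -9.7, 91.7]
tcp_rot: [3.141, 0.002, -0.159]
contact_force: [-0.2, -0.6, -1.7]
grip_width: 26.1
```

```bash
python3 plan.py 540.3 -9.5 88 -9.4 1 1
```

```text
obs [540.   -9.7  91.7] rpy [ 1.7997e+02  1.3000e-01 -9.1400e+00] t 20.07 F [-0.2 -0.6 -1.7] w 26.1
tool delta mm [ 0.3 -0.2  3.7] turn deg [0.03 0.13 0.26] rows 1
0.01, -0.01, 0.18, 0.01, 0.03, 0.07, 1,
```

Request:
{"api": "step_arm", "payload": {"moves": [0.01,0,0.12,0,0.02,0,1,0,0,0.06,0,0,0,1,0,0,0,0,0,0,1]}}

```text
time: 20.32
tool_pos: [540.2, -9.6, 88.0]
tcp_rot: [3.141, 0.001, -0.16]
contact_force: [-0.9, -0.3, 4.6]
grip_width: 26.3
```

Request:
{"api": "step_arm", "payload": {"moves": [0,0,0.06,0,0,0,1,0,0,0,0,0,0,1]}}

```text
time: 20.48
tool_pos: [540.2, -9.6, 87.2]
tcp_rot: [3.141, 0.001, -0.16]
contact_force: [-1.0, 0.4, 4.9]
grip_width: 26.0
```

```bash
python3 - <<'E'
from h import *
s=capture('side');cv2.imwrite('pics/side16.png',s[:,:,::-1])
o=get_obs();print(o['tool_pos'],np.degrees(o['tcp_rot']),o['contact_force'],o['moment'])
t=capture('top')
o=get_obs();print(o['contact_force'],o['moment'])
import subprocess
p=o['tool_pos']
subprocess.run(['python3','ov.py','side16',*map(str,p),str(np.degrees(o['tcp_rot'][2])),'0','0','0','540.3','-9.5','pics/o16.png'])
crop(s,222,160,50,50,15,'pics/s16c.png')
E
```

```text
[540.28121907  -9.68041825  87.33827519] [ 1.79986545e+02  2.28146670e-02 -9.15441215e+00] [-1.64763607  0.53303686  5.56418618] [0.07207481 0.29420106 0.01620331]
[-1.69013427  0.12863519  5.11306779] [0.17646229 0.32652379 0.01490242]
```

View pics/o16.png

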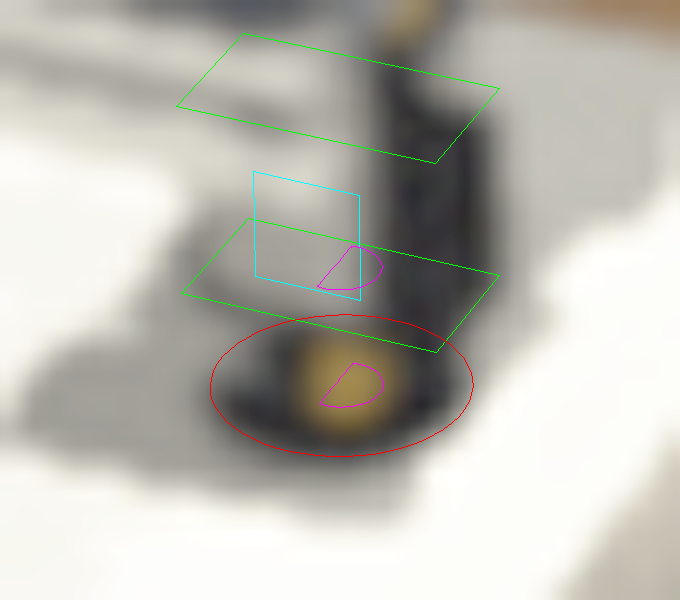

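View pics/s16c.png

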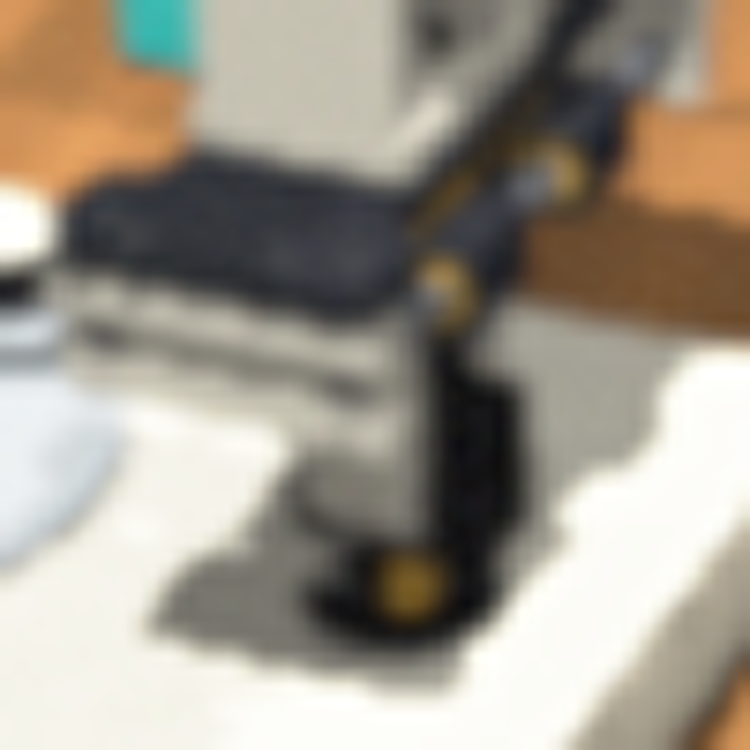

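```bash
python3 - <<'E'
from h import *
th=np.linspace(0,2*np.pi,181)
def ring(n,x,y,z,r): 
    q=proj(n,np.c_[x+r*np.cos(th),y+r*np.sin(th),0*th+z]); return np.round(np.r_[q.min(0),q.max(0)],1)
for y in(-363.5,-360): print(y,'bot',ring('side',408,y,5,28),'top',ring('side',408,y,53,28))
s=cv2.imread('pics/side7.png')[:,:,::-1]
crop(s,288,150,28,30,20,'pics/s7p.png')
# vertical profile through pot center col & horizontal profile
print('col302',[(r,tuple(int(v) for v in s[r,302])) for r in range(154,178)])
# disc profile in side6
s6=cv2.imread('pics/side6.png')[:,:,::-1]
print('disc col246',[(r,int(s6[r,246].mean())) for r in range(190,208)])
print('disc col252',[(r,int(s6[r,252].mean())) for r in range(190,208)])
print('row199',[(c,int(s6[199,c].mean())) for c in range(238,260)])
print('row201',[(c,int(s6[201,c].mean())) for c in range(238,260)])
for R in (19,20,21): print(R,ring('side',540,-7,61,R))
E
```

```text
-363.5 bot [294.8 166.7 308.3 173. ] top [295.4 156.4 309.2 162.5]
-360 bot [294.6 167.  308.2 173.4] top [295.3 156.8 309.1 162.9]
col302 [(154, (120, 84, 54)), (155, (119, 85, 53)), (156, (123, 93, 69)), (157, (128, 115, 105)), (158, (132, 135, 135)), (159, (141, 146, 149)), (160, (186, 192, 196)), (161, (232, 237, 239)), (162, (233, 238, 240)), (163, (212, 221, 222)), (164, (178, 184, 186)), (165, (167, 172, 175)), (166, (165, 171, 174)), (167, (165, 171, 174)), (168, (165, 170, 173)), (169, (164, 169, 172)), (170, (163, 169, 170)), (171, (165, 170, 172)), (172, (163, 169, 174)), (173, (146, 169, 194)), (174, (118, 172, 222)), (175, (107, 161, 213)), (176, (143, 144, 164)), (177, (208, 153, 112))]
disc col246 [(190, 238), (191, 238), (192, 239), (193, 239), (194, 237), (195, 221), (196, 151), (197, 73), (198, 49), (199, 46), (200, 41), (201, 38), (202, 86), (203, 175), (204, 234), (205, 239), (206, 238), (207, 237)]
disc col252 [(190, 238), (191, 238), (192, 236), (193, 236), (194, 236), (195, 225), (196, 170), (197, 85), (198, 37), (199, 36), (200, 32), (201, 46), (202, 109), (203, 191), (204, 233), (205, 236), (206, 236), (207, 236)]
row199 [(238, 238), (239, 238), (240, 236), (241, 218), (242, 154), (243, 100), (244, 83), (245, 61), (246, 46), (247, 79), (248, 114), (249, 121), (250, 96), (251, 57), (252, 36), (253, 30), (254, 58), (255, 132), (256, 209), (257, 234), (258, 236), (259, 234)]
row201 [(238, 239), (239, 239), (240, 239), (241, 233), (242, 191), (243, 123), (244, 73), (245, 49), (246, 38), (247, 42), (248, 55), (249, 58), (250, 49), (251, 42), (252, 46), (253, 63), (254, 110), (255, 176), (256, 223), (257, 234), (258, 234), (259, 234)]
19 [242.8 196.1 254.2 202.2]
20 [242.5 196.  254.5 202.4]
21 [242.2 195.8 254.8 202.6]
```

View pics/s7p.png

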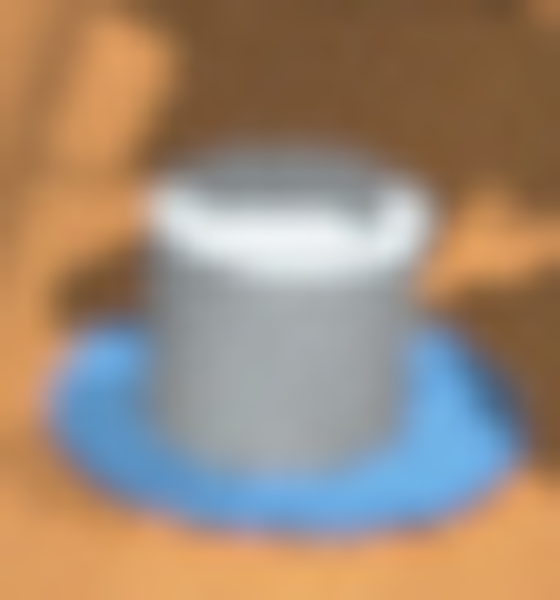

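```bash
python3 - <<'E'
from h import *
def pj(P): return proj('side',np.atleast_2d(P))
for nm,p,yaw,row in (('side16',[540.28,-9.68,87.3],-9.15,(189,191,193)),('side14',[540.9,-4.1,97.2],-8.8,(187,189,190)),('side13',[536.4,-12.7,118.9],-9.0,(180,182,184)),('side2',[536.36,-10.7,131.5],-9.6,(183,184,185))):
    a=np.radians(yaw);v=np.array([np.cos(a),np.sin(a),0]);u=np.array([-np.sin(a),np.cos(a),0]);p=np.array(p)
    k0=46 if nm=='side2' else 13
    for k in(k0,k0+10): print(nm,k,np.round(pj([p+k*u+w*v+[0,0,8] for w in(-13,0,13)]),1).tolist())
    s=cv2.imread(f'pics/{nm}.png')
    for r in row: print(r,[(c,int(s[r,c].mean())) for c in range(236,264)])
E
```

```text
side16 13 [[250.5, 192.7], [246.9, 191.8], [243.2, 191.0]]
side16 23 [[249.2, 194.1], [245.6, 193.3], [241.9, 192.5]]
189 [(236, 245), (237, 248), (238, 248), (239, 244), (240, 226), (241, 186), (242, 163), (243, 162), (244, 158), (245, 167), (246, 179), (247, 175), (248, 150), (249, 114), (250, 73), (251, 36), (252, 16), (253, 19), (254, 21), (255, 18), (256, 57), (257, 116), (258, 151), (259, 158), (260, 159), (261, 159), (262, 158), (263, 159)]
191 [(236, 240), (237, 240), (238, 239), (239, 229), (240, 188), (241, 129), (242, 105), (243, 113), (244, 116), (245, 121), (246, 126), (247, 130), (248, 127), (249, 110), (250, 71), (251, 33), (252, 20), (253, 18), (254, 18), (255, 18), (256, 48), (257, 101), (258, 142), (259, 156), (260, 171), (261, 200), (262, 216), (263, 225)]
193 [(236, 240), (237, 239), (238, 227), (239, 179), (240, 124), (241, 91), (242, 86), (243, 103), (244, 112), (245, 114), (246, 116), (247, 122), (248, 123), (249, 102), (250, 66), (251, 31), (252, 22), (253, 24), (254, 24), (255, 22), (256, 50), (257, 103), (258, 151), (259, 202), (260, 242), (261, 251), (262, 
[... 2685 characters left out ...]
 159), (263, 160)]
184 [(236, 236), (237, 248), (238, 245), (239, 210), (240, 151), (241, 130), (242, 123), (243, 121), (244, 125), (245, 126), (246, 127), (247, 127), (248, 127), (249, 134), (250, 143), (251, 148), (252, 151), (253, 153), (254, 156), (255, 157), (256, 158), (257, 157), (258, 158), (259, 157), (260, 157), (261, 159), (262, 161), (263, 158)]
185 [(236, 253), (237, 252), (238, 248), (239, 222), (240, 177), (241, 154), (242, 144), (243, 144), (244, 145), (245, 136), (246, 129), (247, 117), (248, 115), (249, 128), (250, 138), (251, 141), (252, 141), (253, 145), (254, 148), (255, 152), (256, 156), (257, 158), (258, 159), (259, 158), (260, 158), (261, 159), (262, 159), (263, 159)]
```

```bash
python3 - <<'E'
from h import *
s=cv2.imread('pics/side13.png')
for r in range(183,191): print(r,[(c,int(s[r,c].mean())) for c in range(240,262)])
crop(s[:,:,::-1],238,172,26,24,25,'pics/s13z.png')
E
```

```text
183 [(240, 252), (241, 252), (242, 231), (243, 159), (244, 119), (245, 117), (246, 118), (247, 117), (248, 119), (249, 125), (250, 123), (251, 91), (252, 42), (253, 19), (254, 18), (255, 18), (256, 17), (257, 27), (258, 70), (259, 128), (260, 156), (261, 161)]
184 [(240, 252), (241, 252), (242, 229), (243, 148), (244, 110), (245, 113), (246, 115), (247, 115), (248, 118), (249, 124), (250, 120), (251, 87), (252, 41), (253, 17), (254, 18), (255, 19), (256, 23), (257, 27), (258, 71), (259, 126), (260, 154), (261, 158)]
185 [(240, 252), (241, 252), (242, 225), (243, 135), (244, 90), (245, 93), (246, 100), (247, 106), (248, 111), (249, 115), (250, 108), (251, 80), (252, 39), (253, 21), (254, 21), (255, 22), (256, 21), (257, 34), (258, 77), (259, 129), (260, 155), (261, 159)]
186 [(240, 252), (241, 252), (242, 239), (243, 181), (244, 115), (245, 81), (246, 81), (247, 86), (248, 91), (249, 97), (250, 95), (251, 71), (252, 39), (253, 21), (254, 20), (255, 22), (256, 33), (257, 61), (258, 105), (259, 140), (260, 156), (261, 159)]
187 [(240, 252), (241, 253), (242, 252), (243, 231), (244, 164)
[... 297 characters left out ...]
(248, 131), (249, 120), (250, 110), (251, 103), (252, 90), (253, 72), (254, 59), (255, 66), (256, 98), (257, 134), (258, 154), (259, 160), (260, 159), (261, 159)]
189 [(240, 253), (241, 249), (242, 228), (243, 183), (244, 160), (245, 159), (246, 159), (247, 158), (248, 156), (249, 155), (250, 151), (251, 149), (252, 139), (253, 124), (254, 114), (255, 117), (256, 136), (257, 154), (258, 158), (259, 158), (260, 158), (261, 172)]
190 [(240, 249), (241, 227), (242, 183), (243, 160), (244, 158), (245, 159), (246, 160), (247, 160), (248, 160), (249, 160), (250, 160), (251, 160), (252, 158), (253, 154), (254, 152), (255, 152), (256, 156), (257, 159), (258, 159), (259, 157), (260, 165), (261, 204)]
```

View pics/s13z.png

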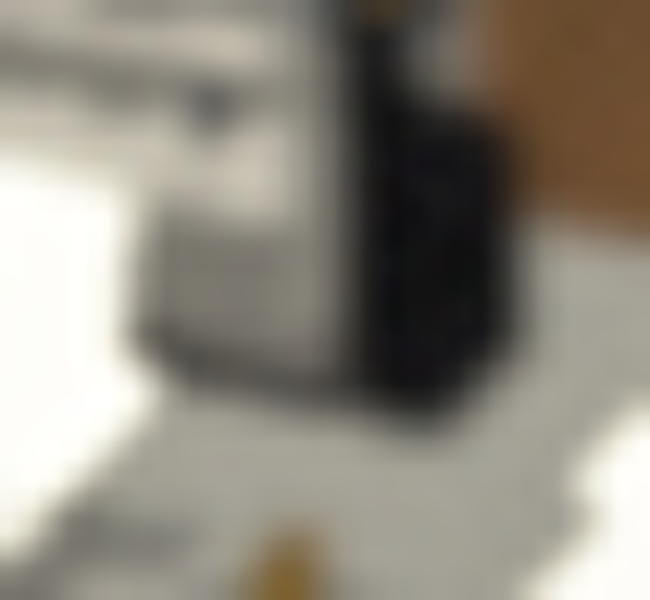

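Request:
{"api": "step_arm", "payload": {"moves": [0,0,-0.22,0,0,0,1,0.1,0.08,0,0,0,0,1,0,0,0,0,0,0,1]}}

```text
time: 20.83
tool_pos: [542.0, -11.7, 91.7]
tcp_rot: [3.141, 0.001, -0.16]
contact_force: [-0.5, -0.1, -1.5]
grip_width: 25.7
```

```bash
python3 plan.py 542 -11.5 88 -9.2 1 1
```

```text
obs [542.  -11.7  91.7] rpy [ 1.7998e+02  4.0000e-02 -9.1400e+00] t 20.83 F [-0.5 -0.1 -1.5] w 25.7
tool delta mm [-0.1 -0.2  3.7] turn deg [0.02 0.04 0.06] rows 1
-0.00, -0.01, 0.19, 0.01, 0.01, 0.02, 1,
```

Request:
{"api": "step_arm", "payload": {"moves": [0,0,0.12,0,0,0,1,0,0,0.08,0,0,0,1,0,0,0,0,0,0,1]}}

```text
time: 21.08
tool_pos: [542.6, -11.9, 86.9]
tcp_rot: [3.141, -0.0, -0.16]
contact_force: [0.8, 0.4, -0.8]
grip_width: 25.8
```

Request:
{"api": "step_arm", "payload": {"moves": [0,0,0.06,0,0,0,1,0,0,0,0,0,0,1]}}

```text
time: 21.25
tool_pos: [542.6, -11.8, 85.2]
tcp_rot: [3.142, 0.0, -0.16]
contact_force: [1.5, -0.6, -0.7]
grip_width: 25.8
```

It's going on: at z 85 there is no axial force. I'll continue down.

Request:
{"api": "step_arm", "payload": {"moves": [0,0,0.12,0,0,0,1,0,0,0.12,0,0,0,1,0,0,0,0,0,0,1]}}

```text
time: 21.5
tool_pos: [542.7, -11.8, 79.7]
tcp_rot: [3.142, 0.0, -0.16]
contact_force: [1.4, -0.0, -2.4]
grip_width: 26.1
```

Request:
{"api": "step_arm", "payload": {"moves": [0,0,0.12,0,0,0,1,0,0,0.1,0,0,0,1,0,0,0,0,0,0,1]}}

```text
time: 21.75
tool_pos: [542.6, -11.7, 74.7]
tcp_rot: [3.142, 0.0, -0.16]
contact_force: [2.0, 0.3, -0.8]
grip_width: 25.7
```

Request:
{"api": "step_arm", "payload": {"moves": [0,0,0.08,0,0,0,1,0,0,0.08,0,0,0,1,0,0,0,0,0,0,1]}}

```text
time: 22.0
tool_pos: [542.7, -11.7, 72.2]
tcp_rot: [3.142, -0.0, -0.16]
contact_force: [-0.2, 0.6, 4.3]
grip_width: 25.4
```

Request:
{"api": "step_arm", "payload": {"moves": [0,0,0.08,0,0,0,1,0,0,0.08,0,0,0,1,0,0,0,0,0,0,1]}}

```text
time: 22.25
tool_pos: [542.7, -11.7, 70.3]
tcp_rot: [3.141, -0.001, -0.16]
contact_force: [-0.4, 0.7, 5.9]
grip_width: 26.0
```

Request:
{"api": "step_arm", "payload": {"moves": [0,0,0.1,0,0,0,1,0,0,0.1,0,0,0,1,0,0,0,0,0,0,1]}}

```text
time: 22.5
tool_pos: [542.8, -11.8, 68.1]
tcp_rot: [3.141, -0.002, -0.159]
contact_force: [-1.1, 0.7, 7.1]
grip_width: 26.0
```

Request:
{"api": "step_arm", "payload": {"moves": [0,0,0.08,0,0,0,1,0,0,0.05,0,0,0,1,0,0,0,0,0,0,1]}}

```text
time: 22.75
tool_pos: [542.8, -11.8, 68.3]
tcp_rot: [3.141, -0.004, -0.159]
contact_force: [-1.7, -0.1, 6.4]
grip_width: 25.9
```

Request:
{"api": "step_arm", "payload": {"moves": [0,0,0.15,0,0,0,1,0,0,0.1,0,0,0,1]}}

```text
time: 22.92
tool_pos: [543.0, -11.8, 67.3]
tcp_rot: [3.141, -0.006, -0.159]
contact_force: [-6.5, 1.0, 21.4]
grip_width: 25.7
```

Request:
{"api": "step_arm", "payload": {"moves": [0,0,0.1,0,0,0,1]}}

```text
time: 23.0
tool_pos: [542.9, -11.8, 67.4]
tcp_rot: [3.141, -0.007, -0.159]
contact_force: [-5.8, 2.4, 18.1]
grip_width: 25.7
```

```bash
python3 - <<'E'
from h import *
s=capture('side');cv2.imwrite('pics/side17.png',s[:,:,::-1])
t=capture('top');cv2.imwrite('pics/top17.png',t[:,:,::-1])
crop(s,205,125,130,90,6,'pics/s17c.png')
o=get_obs();print(o['tool_pos'],np.degrees(o['tcp_rot']),o['contact_force'],o['grip_width'],o['time'])
E
```

```text
[542.96496261 -11.78621417  67.39370089] [179.94275655  -0.38960492  -9.08361017] [-5.60698125  1.25639733 18.53102582] 25.973338078598953 23.1
```

View pics/s17c.png

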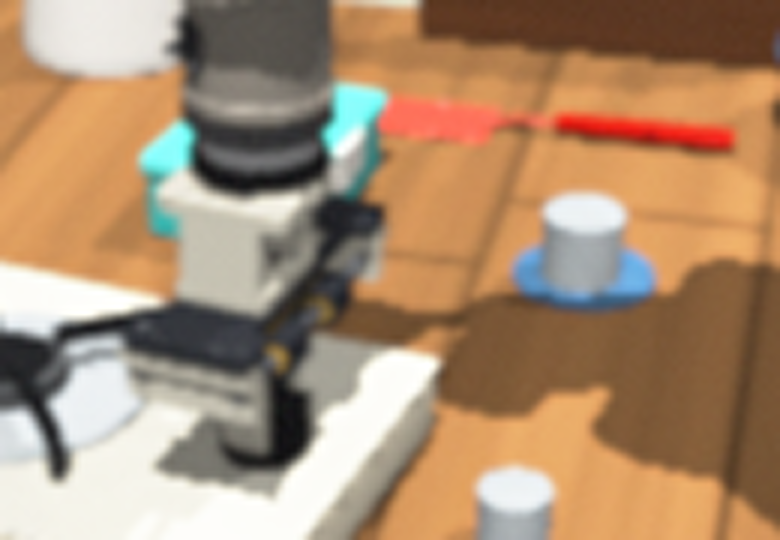

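View pics/top17.png

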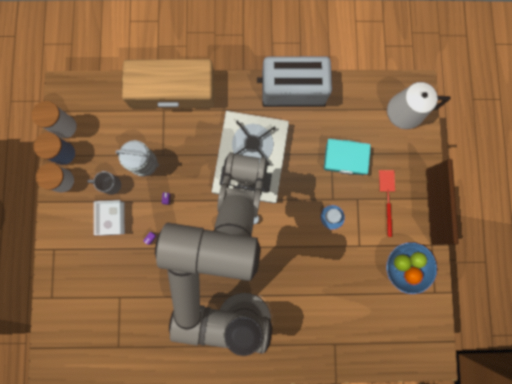

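In the side picture the knob is down on the disc at about (249,197) and the pot stands on the coaster at about (302,166). The push is a steady 18–20 N at the hard stop, so I'm handing in.

```bash
python3 - <<'E'
from plant import *
print(close_job()); 
E
```

```text
the job is handed in; nothing more can be done
None
```

The job is handed in at about 23 s of the 58 s allowed, with the knob still held pressed in. `close_job()` gives no verdict, so I can't confirm it passed.

**Pot:** I lifted it straight off the stem and set it upturned on the coaster. The top picture puts it about 4–5 mm from the coaster's centre, and the last picture shows it standing there upright.

**Knob:** I gripped it across its 26 mm width and turned it to a yaw of −9.1°. The top picture reads the tick at about −9.7°, in line with the cooker. The coarser side picture reads about −2°, which is still inside the play.

**Fit:** The first three positions I tried rested on the stem's tip at under 7 N. I then corrected for camera bias and for the knob sitting about 2 mm off-centre in the grip. After that it slid down about 16 mm with no axial push against it.

**Last checks:**
- **Spring:** it took up at a tool height of about 74.7 mm, where I expected the bore's end to meet the stem.
- **Hard stop:** it came at 67.4 mm, so the stem is about 7 mm in. The upward force was steady at 18.5 N, and the fingers read 26.0 mm on the knob.
- **Bystanders:** the last top picture shows none of them displaced. I checked that by eye only.

**Disagreement:** the two cameras differed by 8–15 mm in y at bench height. I settled it against known gripper and object positions. The bore's centring on the stem therefore comes from how it slid on, not from a direct measurement.

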